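Find the key that turns the craft drawer's lock and lock the sharp things away

TASK

One of the three keys on the stand turns the drawer unit's lock, and you must find it by trying: push a key fully home in the lock and turn it clockwise, and if it does not turn put it in the steel cup and try another. With the lock turned open, pull the drawer open, put every sharp thing from the bamboo tray into it, push it fully shut, turn the key back to locked, take the key out and put it in the steel cup too. Keys you did not need stay on their hooks; leave the tumbler, protractor case, glue and eraser alone.

Things in the scene. Friction and masses are not known exactly. Their poses are not given: they have to be found in the camera images.
- unit: grey drawer unit fixed to the counter, 180 mm deep (x), 240 mm wide (y), 100 mm high; origin at the centre of its underside, x pointing from its front to its back (away from the robot). The drawer takes its y from -120 to +50 mm; the rest, y 50 to 120 mm, is the lock column with the keyway in its top.
- keyway (a point): centre of the keyway, a slot 26 x 7 mm going straight down through a 48 mm steel disc; this point is on the disc's top face, 102 mm above the counter; its axes are the unit's and do not turn. At lock 0 the slot's length is along y: the key's y axis must lie along y, either way round. A key is home when its head's shoulder (54 mm above its tip) rests on the disc.
- lock_core (a joint): the lock: 0 locked, grows as a key turns it clockwise seen from above, to a stop at 1.25 rad; open beyond 1.0; stays where left; a key has 0.1 rad of play. Every key goes in, but a wrong one, or one not home, stops at about 0.2 rad; which fits changes and cannot be seen. A turned key cannot be drawn out. Locked, the bolt holds the drawer shut within 2 mm, or keeps an open one from shutting.
- drawer_box (a joint): the drawer's travel: 0 shut, 0.115 m fully open (it slides out of the unit's front, along the unit's -x); about 1.5 N of friction
- drawer_handle (a point): middle of the drawer's bar handle: a 10 mm round steel bar 90 mm long along the unit's y, its centre 42 mm in front of the drawer's face and 78 mm above the counter; free above and below; moves with the drawer
- drawer_floor (a point): centre of the drawer's inner floor, 10 mm above the counter; moves with the drawer; axes as the unit's. Inside: x -78 to +80 mm, y +-76 mm, side walls 66 mm high (the front 84 mm). When fully open, x -78 to +25 mm lies clear of the unit's top.
- key_stand: fixed wooden stand, a board 200 mm wide, 92 mm high, with three flat steel hooks pointing to its -x (to the robot). Origin on the counter below the middle key's middle; keys hang at y -58, 0, +58 mm, flat faces square to x; the board's face is 55 mm behind them. To take a key off: lift it 7 to 13 mm (no more: its hole's lower edge meets the hook), draw it 30 mm along -x, then lift.
- steel_cup: empty stainless pencil cup standing on the counter, 96 mm across the mouth, 85 mm high, 2 mm wall, 400 g, somewhat narrower at its foot; origin at the centre of its underside, z up. Keys may be let down into it blade first.
- bamboo_tray: flat bamboo tray fixed to the counter, 180 (x) by 200 mm (y), floor 6 mm above the counter, its lip 2 mm higher; origin at the centre of its underside
- cutter: grey snap-blade cutter, 70 mm long (x), 20 mm wide (y), 14 mm high with a 10 mm wide slider up to 18 mm high, 40 g; origin at the centre of its underside. One of the sharp or pointed things lying on the bamboo tray at the start; only 2 to 4 of the four are there, the others are absent (None).
- sharpener: aluminium pencil sharpener, 36 (x) by 26 (y) by 22 mm high, 50 g; origin at the centre of its underside. One of the sharp or pointed things lying on the bamboo tray at the start; only 2 to 4 of the four are there, the others are absent (None).
- pin_tin: round steel tin of pins, 40 mm diameter, 22 mm high, about 60 g; origin at the centre of its underside. One of the sharp or pointed things lying on the bamboo tray at the start; only 2 to 4 of the four are there, the others are absent (None).
- mini_stapler: small stapler, 62 mm long (x), 22 mm wide at the foot and 18 mm wide above (y), 26 mm high, about 70 g; origin at the centre of its underside. One of the sharp or pointed things lying on the bamboo tray at the start; only 2 to 4 of the four are there, the others are absent (None).
- tumbler: glass tumbler, 72 mm across, 120 mm high, behind; leave alone; origin at the centre of its underside
- protractor_case: blue flat case 170 by 90 by 12 mm; leave alone; origin at the centre of its underside
- glue: white glue bottle 40 mm across, 100 mm high; leave alone; origin at the centre of its underside
- eraser: white eraser 45 by 20 by 12 mm; leave alone; origin at the centre of its underside
- hook_mid (a point): top of the middle hook where its key hangs, 90 mm above the counter, axes as the stand's; the others are 58 mm to either side in y. A hook is a strip 8 mm wide (y), 4 mm thick, its tip 11 to 15 mm in front (-x) of this point turned up to 6 mm above it.
- key_a: key, 110 mm long, 60 g. Origin at the blade's tip, z along the key to the head, x the normal of its flat faces, y its width; same after half a turn about z. Steel blade z 0 to 54 mm, 5 mm thick, 24 mm wide, but 7 mm wide at z 27 to 36 and at its own cut z 0 to 9 mm. Head black plastic, see key_b. The keys' places on the hooks change.
- key_b: key like key_a, but its own cut is at z 9 to 18 mm. Head of every key: 10 mm thick (x); z 54 to 81 mm 34 mm wide (y) with a hole 14 mm wide from z 58 to 76 mm, the top of which rests on the hook (tip 14 mm above the counter); above it a grip tab z 81 to 110 mm, 14 mm wide, to be gripped across x or y. The tab slips round in the fingers when forced.
- key_c: key like key_a and key_b, but its own cut is at z 18 to 27 mm

How it is judged:
By the outcome, as a careful person would: the job done as asked, in the order asked, and still so for the second after the job is handed in, with the robot touching nothing.
Of cutter, sharpener, pin_tin, mini_stapler only 2 to 4 are there at a start; the rules pass over those that are not, and their reading is None.
At some moment in a run one of cutter, sharpener, pin_tin, mini_stapler may be knocked a few centimetres aside while the robot is not near it.
It also fails if it takes over 210 s, if anything falls off the work surface, if the arm or the gripper's body presses on something with over 40 N, if the wrist force passes 120 N, or if a joint passes its speed limit or range.

ROBOT

A 6-joint arm with a two-finger parallel gripper is mounted at the origin on the work surface. World frame = base frame: x ahead of the robot, y to its left, z up, the work surface at z = 0. Lengths are in m, angles in rad, forces in N, time in s.
With the tool pointing down it reaches from about 0.3 to 0.825 m from the base axis. Payload 5.4 kg.
Tool frame: the origin (TCP) lies midway between the tips of the shut fingers; the grasp point (between the pads) lies env.tcp_to_grasp behind it (env.tcp_to_grasp is the distance from the TCP to the grasp point, in m); z points along the fingers, y is the line along which they close (so a half turn about z gives the same grasp; the last joint's range is limited). The gripper opens to 92 mm and grips with 3 to 60 N. Pads are 20 mm wide; open, the fingers measure 128 mm over their backs; the gripper's body (75 mm by 189 mm) begins 69 mm behind the grasp point.
Start: joints at [0.996, 0.158, 1.597, -0, 1.386, -0.21], TCP at [0.205, 0.537, 0.215] pointing down, gripper open.
Joint ranges: [-2.91, 2.91], [-0.94, 2.29], [0.18, 2.7], [-1.29, 4.43], [0.17, 2.64], [-3, 3]. Speed limits (rad/s): [2.57, 2.57, 3.14, 3.14, 3.14, 3.14].

INTERFACE

Orientations are given as a unit quaternion [x, y, z, w].
In Python, from bench import env gives the robot as it stands.
- The arm moves only by the shell command python3 -m crank 'ROWS' [OPENING] [FORCE]. ROWS is JSON, a list of rows, each an object of numbers: "dx", "dy", "dz": the shift along the tool's x, y, z in m; "rx", "ry", "rz": the turn, a rotation vector about the tool's x, y, z in rad. In form: [{"dx": .., "dy": .., "dz": .., "rx": .., "ry": .., "rz": ..}, ...]. A call has 1 to 8 rows; each row shifts and turns the commanded pose from where the row before left it, along the tool's axes as they then stand; what a row does not reach is not made up. A row lasts 1/12 s, in which the tool goes at most 41.7 mm and 7.16 degrees, less where a joint would pass 70% of its speed; a pose out of reach is approached as far as the arm can. A call with a gripper value outside its range is refused whole. OPENING is the finger opening in m, from 0 to 0.0919, set as the call begins (- or left out, the last holds). The fingers move at their own pace and stop on an object; FORCE is the grip in N (left out, the last holds). Time passes only in rows, so rows that do not move let the fingers close. It gives the time, the measured TCP pose, the force, the opening and the grip force at its end, in the units of the state.
- env.get_state(): the state, without advancing time (a new reading comes with each control period).
- env.snapshot(name): name is "scene" or "top" or "wrist"; returns the picture (480x640x3 uint8, red, green, blue); there is no depth.
- env.calibration(name): a dict with "mtx" (3x3 intrinsics, pixels), "distortion" ([k1, k2, p1, p2, k3] as OpenCV has them; the pictures are not rectified), "R" (3x3) and "t" (3): a world point X has camera coordinates R X + t. Camera axes: x right, y down, z forward; pixel columns grow to the right and rows downward; lengths in m; the calibration is good to about 2 mm. A picture is of the moment at which its call begins: read the wrist's pose just before it. calibration takes no time and is no camera call; for the wrist camera it gives the pose at the moment of the call.
- env.finish_job(): hands the job in; it is judged then, once.
The state is a dict: "t": time; "q": joint angles; "dq": joint speeds; "tau": joint torques, N m; "tool_pos": TCP position; "tool_rot": TCP orientation; "force": force on the tool from outside, world axes, zero at the start; "ft_torque": the same for the moment, N m; "opening": finger opening in m; "grasp_force": force on a finger pad.
Only numpy, scipy, OpenCV 4.12 (cv2) and the standard library are available. Lean on these libraries where they do the work, as an engineer would, in place of code of your own. Each camera call takes 0.05 s, during which the arm holds its last target. There are 200 camera calls.

## Working session

There is one attempt and no reset: what is moved stays moved. The work goes in short steps, Python scripts to look and compute and a shell command to move; the robot and the scene stay as the last step left them, time stands still between calls to the robot, and variables do not carry over. Pictures are saved under pics/ and viewed, at most 14 in all, crops included, and the job is handed in when it is done.

```bash
ls; mkdir -p pics; python3 - <<'E'
from bench import env
import cv2,numpy as np
for n in ("scene","top","wrist"):
    im=env.snapshot(n); cv2.imwrite(f"pics/{n}0.png",im[:,:,::-1])
    c=env.calibration(n); print(n,np.round(c["mtx"],1).tolist(),np.round(c["distortion"],3),np.round(-np.array(c["R"]).T@c["t"],3),np.round(c["R"],3).tolist())
s=env.get_state();print({k:np.round(v,3).tolist() for k,v in s.items()},env.tcp_to_grasp)
E
```

```text
pics
scene [[458.2, 0.0, 310.1], [0.0, 458.2, 246.0], [0.0, 0.0, 1.0]] [-0.092  0.     0.     0.     0.   ] [1.168 0.232 0.965] [[-0.356, 0.934, 0.013], [0.75, 0.294, -0.593], [-0.558, -0.202, -0.805]]
top [[599.3, 0.0, 322.2], [0.0, 599.3, 240.0], [0.0, 0.0, 1.0]] [-0.181  0.     0.     0.     0.   ] [ 0.29  -0.018  1.468] [[0.067, -0.998, -0.002], [-0.977, -0.065, -0.205], [0.205, 0.016, -0.979]]
wrist [[347.7, 0.0, 321.1], [0.0, 347.7, 243.6], [0.0, 0.0, 1.0]] [-0.051  0.     0.     0.     0.   ] [0.14  0.561 0.385] [[0.357, 0.934, -0.001], [0.905, -0.345, 0.247], [0.231, -0.089, -0.969]]
{'t': 0.15, 'q': [0.996, 0.159, 1.598, 0.0, 1.386, -0.21], 'dq': [-0.0, -0.002, -0.004, -0.001, -0.001, -0.0], 'tau': [0.001, -38.592, -32.243, 0.07, 0.035, -0.0], 'tool_pos': [0.205, 0.537, 0.214], 'tool_rot': [0.181, 0.983, -0.001, -0.0], 'force': [0.002, 0.175, 0.467], 'ft_torque': [0.034, 0.002, 0.045], 'grasp_force': 0.0, 'opening': 0.092} 0.0187
```

View pics/top0.png

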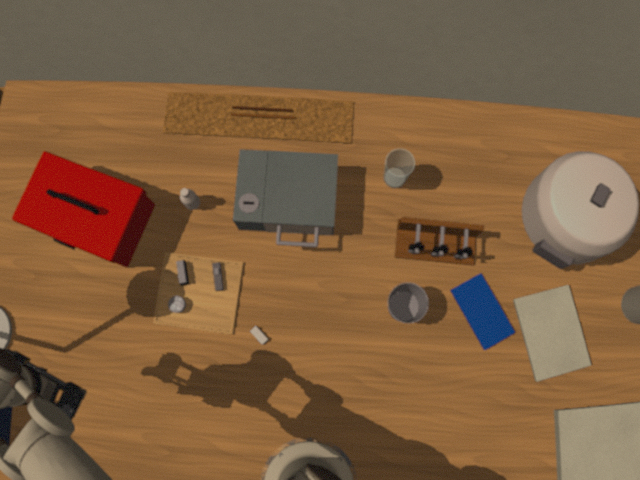

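View pics/scene0.png

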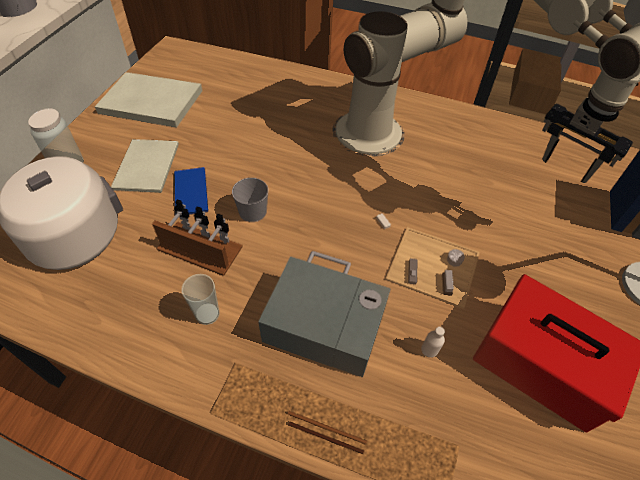

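The top view shows the unit around (287,192) with its keyway near (248,203), and the handle at (298,240). The keys hang at about (417,245), (441,250) and (464,252), and the cup is at (408,303). Three sharps lie on the tray, near (183,272), (219,276) and (178,305). I'll enlarge it for precision.

```bash
cat > h.py <<'E'
from bench import env
import cv2,numpy as np
from scipy.spatial.transform import Rotation as Ro
def ray(c,uv):
    p=cv2.undistortPoints(np.array([[uv]],float),np.array(c["mtx"]),np.array(c["distortion"]))[0,0]
    R=np.array(c["R"]);o=-R.T@np.array(c["t"]);return o,R.T@np.r_[p,1]
def plane(c,uv,z):
    o,d=ray(c,uv);return o+d*(z-o[2])/d[2]
def proj(c,X):
    R=np.array(c["R"]);return cv2.projectPoints(np.array(X,float).reshape(-1,1,3),cv2.Rodrigues(R)[0],np.array(c["t"],float),np.array(c["mtx"]),np.array(c["distortion"]))[0][:,0]
def go(x,y,z,psi):
    """delta in tool axes to reach tcp (x,y,z), tool down with closing axis at yaw psi (mod pi)"""
    s=env.get_state();T=Ro.from_quat(s["tool_rot"]).as_matrix()
    d=T.T@(np.array([x,y,z])-s["tool_pos"])
    best=None
    for k in (-1,0,1,2):
        a=psi+k*np.pi
        yv=np.array([np.cos(a),np.sin(a),0]);zv=np.array([0,0,-1.]);G=np.c_[np.cross(yv,zv),yv,zv]
        r=Ro.from_matrix(T.T@G).as_rotvec()
        q6=s["q"][5]+r[2]
        if best is None or np.linalg.norm(r)<np.linalg.norm(best): best=r
    print("d",np.round(d,4),"r",np.round(best,4),"pos",np.round(s["tool_pos"],4),"q6",round(s["q"][5],2),"t",round(s["t"],2),"F",np.round(s["force"],1),"op",round(s["opening"],4),"g",round(s["grasp_force"],1))
E
python3 - <<'E'
from h import *
im=cv2.imread("pics/top0.png")
a=im[140:260,225:345]; b=im[210:330,380:500]; c=im[250:340,150:250]
r=lambda q,s:cv2.resize(q,s,interpolation=cv2.INTER_CUBIC)
m=np.hstack([r(a,(400,400)),r(b,(400,400))]); cv2.imwrite("pics/m1.png",m)
cv2.imwrite("pics/m2.png",r(c,(600,540)))
E
```

```text
(no output)
```

View pics/m1.png

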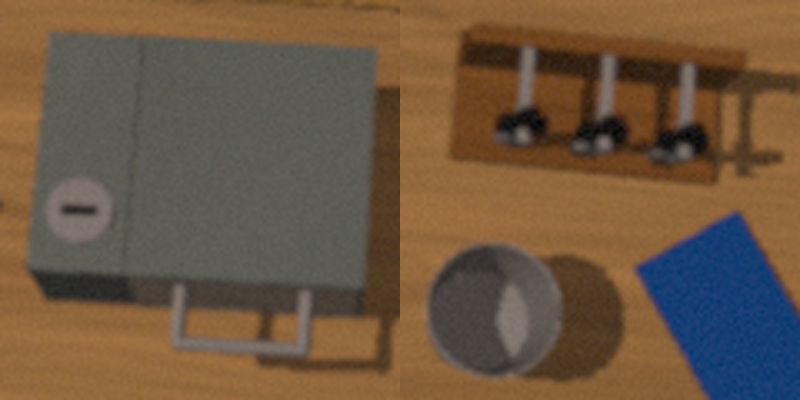

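View pics/m2.png

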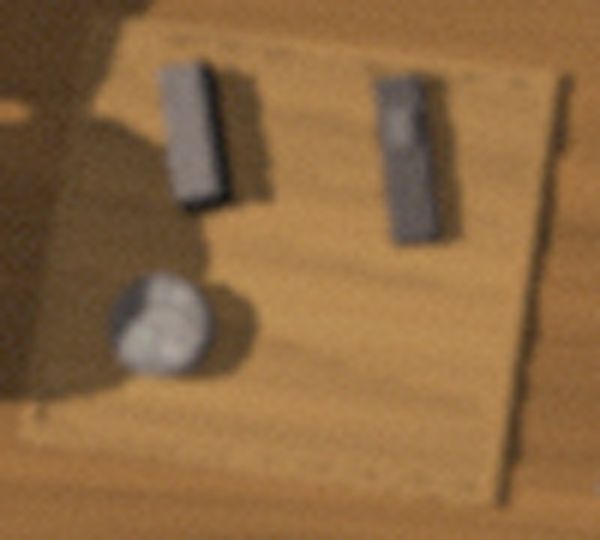

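The left half shows the unit's top corners, the slot along the unit's y at crop (79,210), and the handle bar from (172,345) to (308,352). The right half shows the hook strips and the cup mouth at (495,310). The second crop shows the stapler (193,135), cutter (410,160) and pin tin (162,323).

```bash
python3 - <<'E'
from h import *
c=env.calibration("top")
A=lambda u,v,z:plane(c,(225+u/3.3333-.35,140+v/3.3333-.35),z)
B=lambda u,v,z:plane(c,(380+(u-400)/3.3333-.35,210+v/3.3333-.35),z)
C=lambda u,v,z:plane(c,(150+u/6-.4,250+v/6-.4),z)
P=lambda *a:print(*[np.round(x,4) for x in a])
TL,TR,BR,BL=[A(*p,.1) for p in((50,33),(376,48),(360,290),(30,268))]
P(TL,TR,BR,BL)
for p,q in((TL,TR),(BL,BR),(BL,TL),(BR,TR)): d=q-p; P(np.linalg.norm(d),np.arctan2(d[1],d[0]))
P("keyway",A(79,210,.102)); h1,h2=A(172,345,.078),A(308,352,.078);P("handle",h1,h2,(h1+h2)/2,)
P("stand", *[B(*p,.092) for p in((528,45),(608,55),(688,64))])
P("tips", *[B(*p,.096) for p in((524,128),(604,136),(685,150))])
P("stand board top corners",*[B(*p,.092) for p in((470,25),(745,52),(462,65),(742,80))])
P("cup",B(495,310,.085),B(429,310,.085),B(562,310,.085))
P("stapler",C(188,130,.032),C(185,65,.032),C(195,198,.032));P("cutter",C(410,160,.02),C(398,78,.02),C(418,238,.02));P("tin",C(165,325,.028))
P("tray",C(555,72,.008),C(500,503,.008),C(25,440,.008),C(130,22,.008))
E
```

```text
[0.787  0.2198 0.1   ] [ 0.7904 -0.0179  0.1   ] [ 0.6099 -0.0177  0.1   ] [0.6104 0.2163 0.1   ]
0.2377 -1.5565
0.234 -1.5731
0.1766 0.0193
0.1805 -0.0012Traceback (most recent call last):
  File "<stdin>", line 10, in <module>
  File "<stdin>", line 6, in <lambda>
    return _wrapfunc(a, 'round', decimals=decimals, out=out)
    return _wrapit(obj, method, *args, **kwds)
    result = getattr(arr, method)(*args, **kwds)
numpy._core._exceptions._UFuncNoLoopError: ufunc 'multiply' did not contain a loop with signature matching types (dtype('<U6'), dtype('float64')) -> None
```

```bash
python3 - <<'E'
from h import *
c=env.calibration("top")
A=lambda u,v,z:plane(c,(225+u/3.3333-.35,140+v/3.3333-.35),z)
B=lambda u,v,z:plane(c,(380+(u-400)/3.3333-.35,210+v/3.3333-.35),z)
C=lambda u,v,z:plane(c,(150+u/6-.4,250+v/6-.4),z)
P=lambda n,*a:print(n,*[np.round(x,4)[:2].tolist() for x in a])
P("keyway",A(79,210,.102)); h1,h2=A(172,345,.078),A(308,352,.078);P("handle",h1,h2,(h1+h2)/2,)
P("stand", *[B(*p,.088) for p in((528,45),(608,55),(688,64))])
P("tips", *[B(*p,.096) for p in((524,128),(604,136),(685,150))])
P("stand board top corners",*[B(*p,.092) for p in((470,25),(745,52),(462,65),(742,80))])
P("cup",B(495,310,.085),B(429,310,.085),B(562,310,.085))
P("stapler",C(188,130,.032),C(185,65,.032),C(195,198,.032));P("cutter",C(410,160,.02),C(398,78,.02),C(418,238,.02));P("tin",C(165,325,.028))
P("tray",C(555,72,.008),C(500,503,.008),C(25,440,.008),C(130,22,.008))
E
```

```text
keyway [0.6545, 0.1852]
handle [0.5661, 0.1131] [0.5675, 0.0163] [0.5668, 0.0647]
stand [0.6349, -0.2199] [0.6315, -0.2777] [0.6289, -0.3359]
tips [0.5727, -0.2179] [0.5707, -0.2749] [0.5645, -0.3331]
stand board top corners [0.6457, -0.1773] [0.6396, -0.3766] [0.6161, -0.1727] [0.6188, -0.3746]
cup [0.4446, -0.2041] [0.4417, -0.158] [0.4475, -0.2511]
stapler [0.4894, 0.3458] [0.5161, 0.35] [0.4618, 0.3398]
cutter [0.4853, 0.2551] [0.5188, 0.2635] [0.4535, 0.2487]
tin [0.4096, 0.3476]
tray [0.5277, 0.2007] [0.3495, 0.2071] [0.3595, 0.4064] [0.5364, 0.3817]
```

```bash
R='';
python3 -m crank '[{"rz":0.121,"dz":-0.005},{"rz":0.121,"dz":-0.005},{"rz":0.121,"dz":-0.005},{"rz":0.121,"dz":-0.005},{"rz":0.121},{"rz":0.121},{"rz":0.121},{"rz":0.121}]' 0.03 20
python3 -m crank '[{"rz":0.121},{"rz":0.118},{"dx":-0.03,"dy":0.015},{"dx":-0.03,"dy":0.015},{"dx":-0.03,"dy":0.015},{"dx":-0.03,"dy":0.015},{"dx":-0.03,"dy":0.015},{"dx":-0.03,"dy":0.015}]'
python3 -c "
from h import *
go(.52,-.27,.235,0)"
```

```text
d [-0.5822 -0.6413 -0.0204] r [-1.400e-03  6.000e-04  1.206e+00] pos [0.2049 0.5368 0.2139] q6 -0.21 t 0.15 F [0.  0.2 0.5] op 0.0918 g 0.0schema error: expected keys dx, dy, dz, rx, ry, rz
schema error: expected keys dx, dy, dz, rx, ry, rz
```

```bash
python3 -m crank '[{"dx":0,"dy":0,"dz":-0.005,"rx":0,"ry":0,"rz":0.121},{"dx":0,"dy":0,"dz":-0.005,"rx":0,"ry":0,"rz":0.121},{"dx":0,"dy":0,"dz":-0.005,"rx":0,"ry":0,"rz":0.121},{"dx":0,"dy":0,"dz":-0.005,"rx":0,"ry":0,"rz":0.121},{"dx":0,"dy":0,"dz":0,"rx":0,"ry":0,"rz":0.121},{"dx":0,"dy":0,"dz":0,"rx":0,"ry":0,"rz":0.121},{"dx":0,"dy":0,"dz":0,"rx":0,"ry":0,"rz":0.121},{"dx":0,"dy":0,"dz":0,"rx":0,"ry":0,"rz":0.121}]' 0.03 20
python3 -m crank '[{"dx":0,"dy":0,"dz":0,"rx":0,"ry":0,"rz":0.121},{"dx":0,"dy":0,"dz":0,"rx":0,"ry":0,"rz":0.117},{"dx":-0.03,"dy":0.015,"dz":0,"rx":0,"ry":0,"rz":0},{"dx":-0.03,"dy":0.015,"dz":0,"rx":0,"ry":0,"rz":0},{"dx":-0.03,"dy":0.015,"dz":0,"rx":0,"ry":0,"rz":0},{"dx":-0.03,"dy":0.015,"dz":0,"rx":0,"ry":0,"rz":0},{"dx":-0.03,"dy":0.015,"dz":0,"rx":0,"ry":0,"rz":0},{"dx":-0.03,"dy":0.015,"dz":0,"rx":0,"ry":0,"rz":0}]'
python3 -c "
from h import *
go(.52,-.27,.235,0)"
```

```text
t: 0.82
tool_pos: [0.205, 0.5369, 0.2342]
tool_rot: [0.621, 0.784, -0.0, 0.0]
force: [-0.7, 1.1, -0.5]
opening: 0.0406
grasp_force: 0.0
t: 1.48
tool_pos: [0.2953, 0.3556, 0.2343]
tool_rot: [0.707, 0.707, -0.0, -0.0]
force: [1.7, -0.3, 0.3]
opening: 0.0301
grasp_force: 0.0
d [-6.257e-01  2.244e-01 -6.000e-04] r [-0.0003  0.0003  0.0005] pos [0.2953 0.3556 0.2343] q6 0.61 t 1.48 F [ 1.7 -0.3  0.3] op 0.0301 g 0.0
```

```bash
python3 -m crank '[{"dx":-0.038,"dy":0.014,"dz":0,"rx":0,"ry":0,"rz":0},{"dx":-0.038,"dy":0.014,"dz":0,"rx":0,"ry":0,"rz":0},{"dx":-0.038,"dy":0.014,"dz":0,"rx":0,"ry":0,"rz":0},{"dx":-0.038,"dy":0.014,"dz":0,"rx":0,"ry":0,"rz":0},{"dx":-0.038,"dy":0.014,"dz":0,"rx":0,"ry":0,"rz":0},{"dx":-0.038,"dy":0.014,"dz":0,"rx":0,"ry":0,"rz":0},{"dx":-0.038,"dy":0.014,"dz":0,"rx":0,"ry":0,"rz":0},{"dx":-0.038,"dy":0.014,"dz":0,"rx":0,"ry":0,"rz":0}]'
python3 -m crank '[{"dx":-0.038,"dy":0.014,"dz":0,"rx":0,"ry":0,"rz":0},{"dx":-0.038,"dy":0.014,"dz":0,"rx":0,"ry":0,"rz":0},{"dx":-0.038,"dy":0.014,"dz":0,"rx":0,"ry":0,"rz":0},{"dx":-0.038,"dy":0.014,"dz":0,"rx":0,"ry":0,"rz":0},{"dx":-0.038,"dy":0.014,"dz":0,"rx":0,"ry":0,"rz":0},{"dx":-0.038,"dy":0.014,"dz":0,"rx":0,"ry":0,"rz":0},{"dx":-0.038,"dy":0.014,"dz":0,"rx":0,"ry":0,"rz":0},{"dx":0,"dy":0,"dz":0,"rx":0,"ry":0,"rz":0}]'
python3 -c "
from h import *
cv2.imwrite('pics/w1.png',env.snapshot('wrist')[:,:,::-1]);c=env.calibration('wrist');np.savez('w1.npz',**c)
go(.57,-.27,.235,0)
print(proj(c,[[.57,-.275,.124],[.57,-.218,.124],[.57,-.333,.124]]).round())"
```

```text
t: 2.15
tool_pos: [0.4072, 0.0512, 0.2346]
tool_rot: [0.707, 0.707, 0.0, 0.0]
force: [1.1, 0.3, -0.1]
opening: 0.0301
grasp_force: 0.0
t: 2.82
tool_pos: [0.5057, -0.2187, 0.2332]
tool_rot: [0.709, 0.705, -0.001, 0.0]
force: [-0.1, -0.1, 0.2]
opening: 0.0299
grasp_force: 0.0
d [-0.0541  0.0651 -0.0018] r [-0.0017 -0.0008 -0.0039] pos [ 0.5051 -0.2156  0.2333] q6 -0.62 t 2.87 F [-0.7  1.  -1. ] op 0.0301 g 0.0
[[396. 306.]
 [399. 243.]
 [392. 364.]]
```

View pics/w1.png

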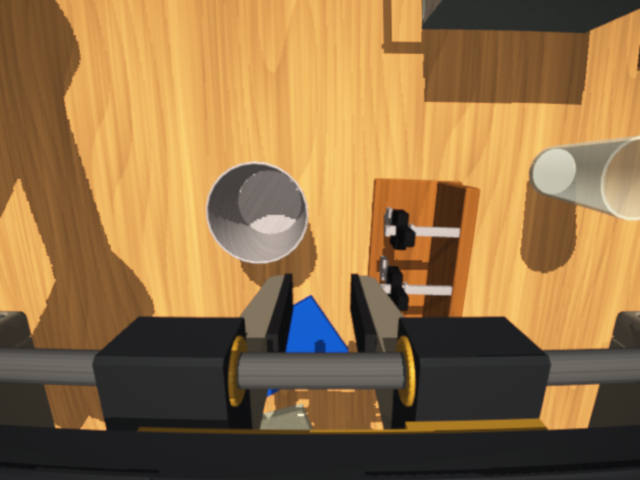

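The wrist view shows the cup mouth centred at (257,212), the left key and hook at (400,228), and the middle key at (393,285). I'll enlarge the keys.

```bash
python3 - <<'E'
from h import *
im=cv2.imread("pics/w1.png")
cv2.imwrite("pics/w1c.png",cv2.resize(im[170:320,340:490],(600,600),interpolation=cv2.INTER_CUBIC))
E
```

```text
(no output)
```

View pics/w1c.png

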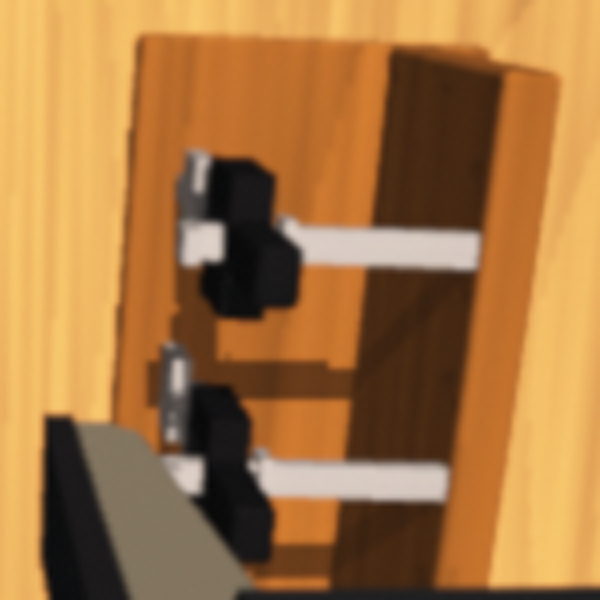

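The left key's tab top is near crop (280,268) and the middle key's near (245,515). The hook strip roots are at (478,250) and (447,482).

```bash
python3 - <<'E'
from h import *
c=np.load("w1.npz")
C=lambda u,v,z:plane(c,(340+u/4-.4,170+v/4-.4),z)
P=lambda n,*a:print(n,*[np.round(x,4)[:2].tolist() for x in a])
P("tabs",C(280,268,.124),C(245,515,.124))
P("roots",C(478,250,.089),C(447,482,.089)); P("strip front",C(300,245,.090),C(270,477,.090));P("tips",C(190,245,.096),C(178,474,.096))
P("board face top",C(502,75,.092),C(438,590,.092))
P("cup",plane(c,(257,212),.085),plane(c,(207,212),.085),plane(c,(307,212),.085))
E
```

```text
tabs [0.5786, -0.2125] [0.5743, -0.2676]
roots [0.634, -0.2165] [0.6319, -0.2744]
strip front [0.5917, -0.215] [0.5881, -0.2724]
tips [0.565, -0.2136] [0.5646, -0.2691]
board face top [0.6346, -0.1756] [0.6312, -0.3018]
cup [0.4456, -0.1977] [0.3988, -0.1974] [0.4921, -0.1979]
```

```bash
python3 -m crank '[{"dx":0,"dy":0.025,"dz":0,"rx":0,"ry":0,"rz":0},{"dx":0,"dy":0.025,"dz":0,"rx":0,"ry":0,"rz":0},{"dx":0.002,"dy":0.024,"dz":0,"rx":0,"ry":0,"rz":0.031},{"dx":0,"dy":0,"dz":0.03,"rx":0,"ry":0,"rz":0},{"dx":0,"dy":0,"dz":0.03,"rx":0,"ry":0,"rz":0},{"dx":0,"dy":0,"dz":0.02,"rx":0,"ry":0,"rz":0},{"dx":0,"dy":0,"dz":0,"rx":0,"ry":0,"rz":0},{"dx":0,"dy":0,"dz":0,"rx":0,"ry":0,"rz":0}]'
python3 -c "
from h import *
cv2.imwrite('pics/w2.png',env.snapshot('wrist')[100:400,200:500,::-1].repeat(2,0).repeat(2,1))
go(.579,-.214,.100,-.035)"
```

```text
t: 3.53
tool_pos: [0.5782, -0.2093, 0.1538]
tool_rot: [0.718, 0.696, -0.0, -0.001]
force: [0.5, -0.1, 0.2]
opening: 0.0303
grasp_force: 0.0
d [-0.0037 -0.0003  0.0558] r [0.0008 0.0003 0.0047] pos [ 0.5794 -0.2103  0.1558] q6 -0.51 t 3.58 F [-0.   0.1  0.7] op 0.0303 g 0.0
```

View pics/w2.png

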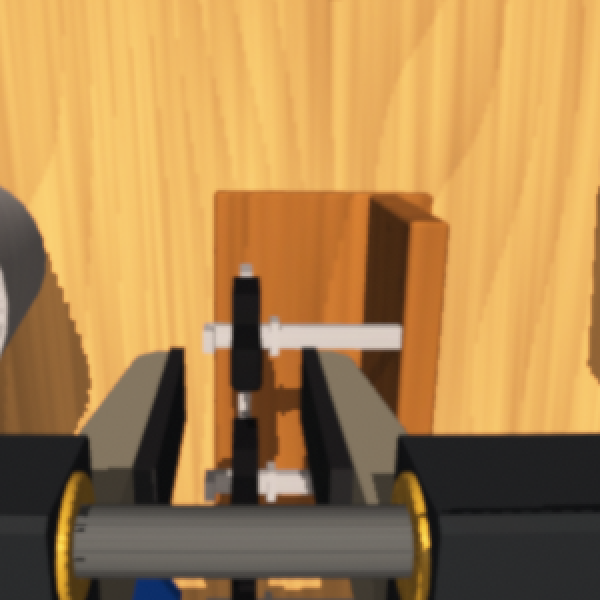

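The key at column 247 sits midway between the fingers (184 and 302) and is square to them. I'll descend and grip, lift 10 mm, draw back, then raise.

```bash
python3 -m crank '[{"dx":-0.004,"dy":0,"dz":0.026,"rx":0,"ry":0,"rz":0.004},{"dx":0,"dy":0,"dz":0.02,"rx":0,"ry":0,"rz":0},{"dx":0,"dy":0,"dz":0.01,"rx":0,"ry":0,"rz":0},{"dx":0,"dy":0,"dz":0,"rx":0,"ry":0,"rz":0},{"dx":0,"dy":0,"dz":0,"rx":0,"ry":0,"rz":0}]'
python3 -m crank '[{"dx":0,"dy":0,"dz":0,"rx":0,"ry":0,"rz":0},{"dx":0,"dy":0,"dz":0,"rx":0,"ry":0,"rz":0},{"dx":0,"dy":0,"dz":0,"rx":0,"ry":0,"rz":0},{"dx":0,"dy":0,"dz":0,"rx":0,"ry":0,"rz":0},{"dx":0,"dy":0,"dz":0,"rx":0,"ry":0,"rz":0},{"dx":0,"dy":0,"dz":0,"rx":0,"ry":0,"rz":0}]' 0 40
python3 -m crank '[{"dx":0,"dy":0,"dz":-0.005,"rx":0,"ry":0,"rz":0},{"dx":0,"dy":0,"dz":-0.005,"rx":0,"ry":0,"rz":0},{"dx":0,"dy":0,"dz":0,"rx":0,"ry":0,"rz":0},{"dx":0,"dy":0,"dz":0,"rx":0,"ry":0,"rz":0}]'
python3 -c "
from h import *
go(.579,-.214,.110,-.035)"
```

```text
t: 4.0
tool_pos: [0.5797, -0.215, 0.1]
tool_rot: [0.719, 0.695, 0.0, 0.001]
force: [-0.2, -0.7, 0.8]
opening: 0.0302
grasp_force: 0.0
t: 4.5
tool_pos: [0.5798, -0.2153, 0.0999]
tool_rot: [0.719, 0.695, 0.0, 0.001]
force: [0.7, 0.9, 5.7]
opening: 0.0096
grasp_force: 40.0
t: 4.83
tool_pos: [0.5791, -0.2149, 0.1088]
tool_rot: [0.719, 0.695, 0.0, 0.0]
force: [-0.3, -0.1, -1.5]
opening: 0.0098
grasp_force: 40.0
d [ 0.0009 -0.0001 -0.0012] r [ 0.0002  0.0002 -0.    ] pos [ 0.5791 -0.2149  0.1088] q6 -0.52 t 4.83 F [-0.3 -0.1 -1.5] op 0.0098 g 40.0
```

```bash
python3 -m crank '[{"dx":0,"dy":-0.008,"dz":0,"rx":0,"ry":0,"rz":0},{"dx":0,"dy":-0.008,"dz":0,"rx":0,"ry":0,"rz":0},{"dx":0,"dy":-0.008,"dz":0,"rx":0,"ry":0,"rz":0},{"dx":0,"dy":-0.009,"dz":0,"rx":0,"ry":0,"rz":0},{"dx":0,"dy":0,"dz":0,"rx":0,"ry":0,"rz":0},{"dx":0,"dy":0,"dz":-0.015,"rx":0,"ry":0,"rz":0},{"dx":0,"dy":0,"dz":-0.025,"rx":0,"ry":0,"rz":0},{"dx":0,"dy":0,"dz":-0.03,"rx":0,"ry":0,"rz":0}]'
python3 -m crank '[{"dx":0.02,"dy":0,"dz":-0.03,"rx":0,"ry":0,"rz":-0.043},{"dx":0.035,"dy":0.01,"dz":0,"rx":0,"ry":0,"rz":0},{"dx":0.04,"dy":0.01,"dz":0,"rx":0,"ry":0,"rz":0},{"dx":0.04,"dy":0.01,"dz":0,"rx":0,"ry":0,"rz":0},{"dx":0.04,"dy":0.01,"dz":0,"rx":0,"ry":0,"rz":0},{"dx":0.04,"dy":0.01,"dz":0,"rx":0,"ry":0,"rz":0},{"dx":0.04,"dy":0.01,"dz":0,"rx":0,"ry":0,"rz":0},{"dx":0.04,"dy":0.015,"dz":0,"rx":0,"ry":0,"rz":0}]'
python3 -m crank '[{"dx":0.04,"dy":0.015,"dz":0,"rx":0,"ry":0,"rz":0},{"dx":0.03,"dy":0.01,"dz":0,"rx":0,"ry":0,"rz":0},{"dx":0.02,"dy":0,"dz":0,"rx":0,"ry":0,"rz":0},{"dx":0,"dy":0,"dz":0,"rx":0,"ry":0,"rz":0},{"dx":0,"dy":0,"dz":0,"rx":0,"ry":0,"rz":0}]'
python3 -c "
from h import *
cv2.imwrite('pics/w3.png',env.snapshot('wrist')[:,:,::-1]);c=env.calibration('wrist');np.savez('w3.npz',**c)
go(.6545,.185,.205,.008)"
```

```text
t: 5.5
tool_pos: [0.5444, -0.2128, 0.1773]
tool_rot: [0.72, 0.694, -0.0, -0.002]
force: [1.3, -0.4, -0.1]
opening: 0.0097
grasp_force: 40.0
t: 6.17
tool_pos: [0.6188, 0.083, 0.2087]
tool_rot: [0.704, 0.71, -0.0, -0.0]
force: [-0.2, -0.1, -0.3]
opening: 0.0096
grasp_force: 40.0
t: 6.58
tool_pos: [0.6428, 0.1707, 0.2082]
tool_rot: [0.704, 0.711, -0.0, 0.0]
force: [0.3, 0.6, -0.2]
opening: 0.0097
grasp_force: 40.0
d [0.0153 0.0117 0.0034] r [-0.0003  0.0007  0.0003] pos [0.6429 0.1696 0.2084] q6 0.07 t 6.63 F [ 0.7 -0.3 -0.7] op 0.0099 g 40.0
```

View pics/w3.png

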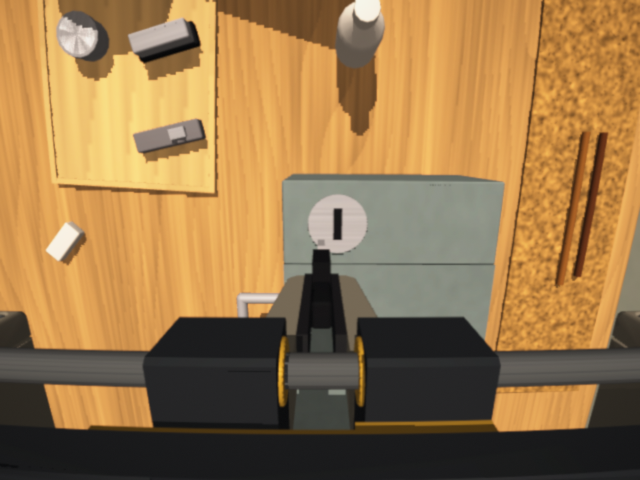

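The keyway slot is centred at about (337.5,224), running from row 207 to 241, and the key blade's tip shows at (321,242). Next I'll measure both.

```bash
python3 - <<'E'
from h import *
c=np.load("w3.npz");im=cv2.imread("pics/w3.png");g=im.max(2).astype(int)
roi=np.zeros(g.shape,bool);roi[205:244,328:347]=1
ys,xs=np.nonzero((g<60)&roi);print("slot",xs.mean(),ys.mean(),xs.min(),xs.max(),ys.min(),ys.max())
P=plane(c,(xs.mean(),ys.mean()),.102);print("keyway",P)
top=plane(c,(xs[ys<212].mean(),208),.102);bot=plane(c,(xs[ys>236].mean(),239),.102);d=top-bot;print("slot yaw",np.arctan2(-d[0],d[1]))
a,b=plane(c,(284,179),.1),plane(c,(502,182),.1);print("left edge",a,b)
R=Ro.from_quat([0.704,0.711,0,0]).as_matrix();t=np.array([.6429,.1696,.2084-.086])
for p in ([0,0,0],[.0035,0,0],[.012,0.0025,0],[.012,-.0025,0],[0.0035,0.0025,0],[0.0035,-.0025,0]): print(p,proj(c,t+np.array([p[1],p[0],0])).round(1))
cv2.imwrite("pics/w3c.png",cv2.resize(im[195:295,290:390],(600,600),interpolation=cv2.INTER_CUBIC))
E
```

```text
slot 337.2842105263158 223.93684210526317 334 340 209 238
keyway [0.65606737 0.18411085 0.102     ]
slot yaw 0.00828336933228071
left edge [0.61323615 0.21963758 0.1       ] [0.78821632 0.21941928 0.1       ]
[0, 0, 0] [[320.9 247.6]]
[0.0035, 0, 0] [[320.9 243.2]]
[0.012, 0.0025, 0] [[324.3 232.3]]
[0.012, -0.0025, 0] [[317.7 232.2]]
[0.0035, 0.0025, 0] [[324.2 243.2]]
[0.0035, -0.0025, 0] [[317.6 243.1]]
```

View pics/w3c.png

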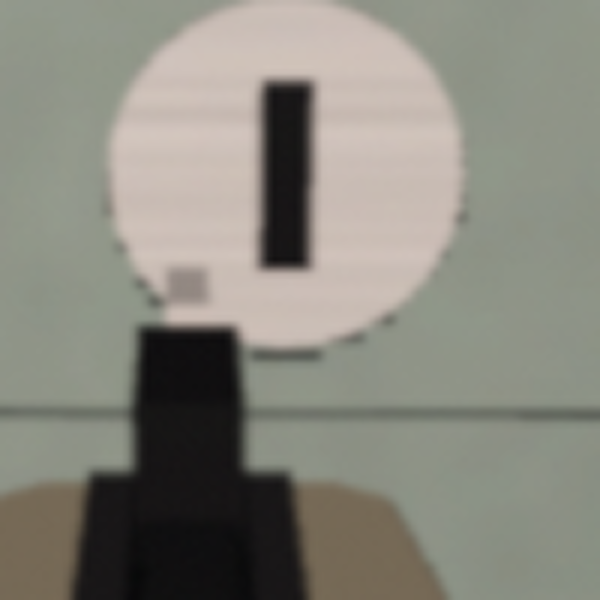

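```bash
python3 - <<'E'
from h import *
c=np.load("w3.npz")
t=np.array([.6429,.1696,.2084-.086])
for off,z in [(.0035,0),(.0035,.009),(.012,0),(.012,.009),(.012,.018),(.012,.027),(.0035,.027),(.0035,.036),(.012,.036),(.012,.054),(.017,.054),(.017,.081),(.007,.081),(.007,.11)]:
  print(off,z,((proj(c,t+np.array([0,off,z]))-[290,195])*6).round())
E
```

```text
0.0035 0 [[185. 289.]]
0.0035 0.009 [[185. 307.]]
0.012 0 [[186. 224.]]
0.012 0.009 [[186. 240.]]
0.012 0.018 [[186. 257.]]
0.012 0.027 [[186. 275.]]
0.0035 0.027 [[185. 347.]]
0.0035 0.036 [[185. 370.]]
0.012 0.036 [[186. 295.]]
0.012 0.054 [[186. 339.]]
0.017 0.054 [[186. 291.]]
0.017 0.081 [[186. 368.]]
0.007 0.081 [[185. 476.]]
0.007 0.11 [[184. 603.]]
```

```bash
python3 -m crank '[{"dx":0.01,"dy":0.007,"dz":0,"rx":0,"ry":0,"rz":0},{"dx":0.009,"dy":0.006,"dz":0,"rx":0,"ry":0,"rz":0},{"dx":0,"dy":0,"dz":0.008,"rx":0,"ry":0,"rz":0},{"dx":0,"dy":0,"dz":0.007,"rx":0,"ry":0,"rz":0},{"dx":0,"dy":0,"dz":0,"rx":0,"ry":0,"rz":0},{"dx":0,"dy":0,"dz":0,"rx":0,"ry":0,"rz":0}]'
python3 -c "
from h import *
im=env.snapshot('wrist')[:,:,::-1]
cv2.imwrite('pics/w4.png',im)
cv2.imwrite('pics/w4c.png',cv2.resize(im[190:290,280:380],(600,600),interpolation=cv2.INTER_CUBIC));c=env.calibration('wrist');np.savez('w4.npz',**c)
go(.656,.189,.194,.008)
t=env.get_state()['tool_pos'];R=np.array([0,0,-.086])
for y,z in [(.0085,.0),(.012,0),(.0035,0),(.017,.054)]: print(y,z,((proj(c,t+np.array([0,y-.0045,z-.086]))-[280,190])*6).round())
K=np.array([.6561,.1841,.102]); print(((proj(c,[K,K+[0,.013,0],K+[.0035,.013,0],K+[-.0035,.013,0]])-[280,190])*6).round())
"
```

```text
t: 7.13
tool_pos: [0.655, 0.1879, 0.1922]
tool_rot: [0.705, 0.71, -0.001, -0.001]
force: [-0.2, 0.3, -0.8]
opening: 0.0096
grasp_force: 40.0
d [ 0.0008  0.0006 -0.001 ] r [-0.0013  0.0003 -0.0009] pos [0.6554 0.1882 0.193 ] q6 0.1 t 7.18 F [ 0.1 -0.5 -0.5] op 0.0099 g 40.0
0.0085 0.0 [[245. 315.]]
0.012 0 [[246. 288.]]
0.0035 0 [[245. 353.]]
0.017 0.054 [[245. 365.]]
[[250. 366.]
 [251. 269.]
 [278. 269.]
 [224. 269.]]
```

View pics/w4c.png

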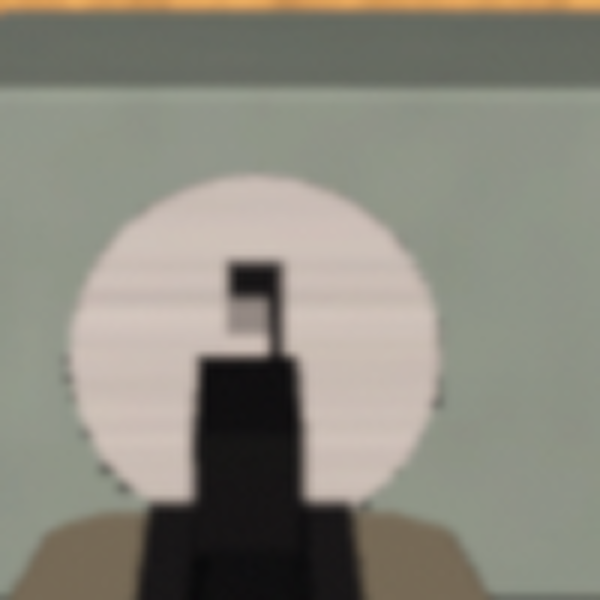

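The slot spans columns 227–282 with its far end at row 263. The blade spans 227–269, so it needs about +0.9 mm in x. The bare edge and ledge look like key_a. Now a gentle descent.

```bash
python3 -m crank '[{"dx":0,"dy":0.0009,"dz":0,"rx":0,"ry":0,"rz":0},{"dx":0,"dy":0,"dz":0.004,"rx":0,"ry":0,"rz":0},{"dx":0,"dy":0,"dz":0.004,"rx":0,"ry":0,"rz":0},{"dx":0,"dy":0,"dz":0.002,"rx":0,"ry":0,"rz":0},{"dx":0,"dy":0,"dz":0,"rx":0,"ry":0,"rz":0},{"dx":0,"dy":0,"dz":0,"rx":0,"ry":0,"rz":0}]'
python3 -c "
from h import *
im=env.snapshot('wrist')[:,:,::-1]
cv2.imwrite('pics/w5c.png',cv2.resize(im[190:290,280:380],(600,600),interpolation=cv2.INTER_CUBIC))
g=im[:,:,::-1].max(2).astype(int)
go(.6565,.1886,.194,.008)
for r in range(232,250,2): print(r,g[r,310:335])
"
```

```text
t: 7.68
tool_pos: [0.6565, 0.1892, 0.183]
tool_rot: [0.704, 0.71, -0.0, -0.0]
force: [0.3, 0.0, -1.1]
opening: 0.0093
grasp_force: 40.0
d [-0.0006 -0.0002 -0.0108] r [-0.0005  0.0001  0.0001] pos [0.6567 0.1893 0.1832] q6 0.1 t 7.73 F [-0.6  0.3 -1.2] op 0.0095 g 40.0
232 [205 205 205 205 205 205 205 204 205 205 205 205 205 205 205 205 204 204
 205 205 205 206 205 206 206]
234 [205 206 206 206 205 206 206 206 206 206 206 206 205 205 205 206 206 205
 206 206 205 206 206 206 206]
236 [204 204 204 204 203 201 198 197 197 197 197 197 197 197 197 200 204 205
 204 204 205 205 205 204 204]
238 [200 200 200 200 195 165 113  92  95  96  95  95  96  99 119 161 193 200
 200 200 200 200 201 200 199]
240 [205 205 205 205 197 160  86  84 119 129 129 129 129 128 132 161 194 204
 204 204 204 203 204 204 203]
242 [202 202 201 201 194 157  88  96 137 147 147 148 147 144 140 159 191 200
 201 201 201 201 201 201 201]
244 [197 197 197 197 189 153  86  98 140 150 151 151 151 147 138 153 186 197
 197 197 198 197 198 197 197]
246 [207 206 207 206 199 161  97 128 181 194 195 195 194 190 172 169 196 206
 206 206 207 206 206 206 206]
248 [208 207 202 194 184 148  90 124 175 187 188 187 187 182 159 136 159 183
 190 197 205 207 207 207 207]
```

```bash
python3 -m crank '[{"dx":-0.0005,"dy":-0.0003,"dz":0,"rx":0,"ry":0,"rz":0},{"dx":0,"dy":0,"dz":0.003,"rx":0,"ry":0,"rz":0},{"dx":0,"dy":0,"dz":0.003,"rx":0,"ry":0,"rz":0},{"dx":0,"dy":0,"dz":0.003,"rx":0,"ry":0,"rz":0},{"dx":0,"dy":0,"dz":0,"rx":0,"ry":0,"rz":0}]'
python3 -c "
from h import *
go(.6565,.1886,.134,.008)
"
```

```text
t: 8.15
tool_pos: [0.656, 0.1886, 0.1734]
tool_rot: [0.704, 0.71, -0.001, -0.001]
force: [-0.8, -0.7, -0.3]
opening: 0.0098
grasp_force: 40.0
d [-0.      0.0006  0.0394] r [-0.0017  0.0002 -0.    ] pos [0.656  0.1886 0.1734] q6 0.1 t 8.15 F [-0.8 -0.7 -0.3] op 0.0098 g 40.0
```

```bash
python3 -m crank '[{"dx":0,"dy":0,"dz":0.008,"rx":0,"ry":0,"rz":0},{"dx":0,"dy":0,"dz":0.008,"rx":0,"ry":0,"rz":0},{"dx":0,"dy":0,"dz":0.008,"rx":0,"ry":0,"rz":0},{"dx":0,"dy":0,"dz":0.006,"rx":0,"ry":0,"rz":0},{"dx":0,"dy":0,"dz":0.004,"rx":0,"ry":0,"rz":0},{"dx":0,"dy":0,"dz":0.003,"rx":0,"ry":0,"rz":0},{"dx":0,"dy":0,"dz":0.002,"rx":0,"ry":0,"rz":0},{"dx":0,"dy":0,"dz":0,"rx":0,"ry":0,"rz":0}]'
python3 -m crank '[{"dx":0,"dy":0,"dz":0.001,"rx":0,"ry":0,"rz":0},{"dx":0,"dy":0,"dz":0,"rx":0,"ry":0,"rz":0}]'
python3 -c "
from h import *
go(.6565,.1886,.134,.008)
"
```

```text
t: 8.82
tool_pos: [0.6564, 0.1886, 0.1352]
tool_rot: [0.704, 0.71, -0.0, -0.0]
force: [0.6, 0.2, -0.6]
opening: 0.0093
grasp_force: 40.0
t: 8.98
tool_pos: [0.6567, 0.1888, 0.1349]
tool_rot: [0.704, 0.71, 0.0, 0.0]
force: [-0.8, -0.0, -0.4]
opening: 0.0099
grasp_force: 40.0
d [-0.0001 -0.0002  0.0009] r [ 0.0005 -0.0001  0.    ] pos [0.6567 0.1888 0.1349] q6 0.1 t 8.98 F [-0.8 -0.  -0.4] op 0.0099 g 40.0
```

```bash
python3 -m crank '[{"dx":0,"dy":0,"dz":0.001,"rx":0,"ry":0,"rz":0},{"dx":0,"dy":0,"dz":0.001,"rx":0,"ry":0,"rz":0},{"dx":0,"dy":0,"dz":0.001,"rx":0,"ry":0,"rz":0},{"dx":0,"dy":0,"dz":0,"rx":0,"ry":0,"rz":0},{"dx":0,"dy":0,"dz":0,"rx":0,"ry":0,"rz":0}]'
```

```text
t: 9.4
tool_pos: [0.6569, 0.1888, 0.1339]
tool_rot: [0.704, 0.71, 0.0, 0.0]
force: [-4.7, -0.8, 7.9]
opening: 0.0096
grasp_force: 40.0
```

```bash
python3 -m crank '[{"dx":0,"dy":0,"dz":0,"rx":0,"ry":0,"rz":0},{"dx":0,"dy":0,"dz":-0.001,"rx":0,"ry":0,"rz":0},{"dx":-0.0038,"dy":0,"dz":0,"rx":0,"ry":0,"rz":0},{"dx":0,"dy":0,"dz":0,"rx":0,"ry":0,"rz":0}]' 0.02 40
python3 -m crank '[{"dx":0,"dy":0,"dz":0,"rx":0,"ry":0,"rz":0},{"dx":0,"dy":0,"dz":0,"rx":0,"ry":0,"rz":0},{"dx":0,"dy":0,"dz":0,"rx":0,"ry":0,"rz":0},{"dx":0,"dy":0,"dz":0,"rx":0,"ry":0,"rz":0}]' 0 50
python3 -m crank '[{"dx":0,"dy":0,"dz":0.001,"rx":0,"ry":0,"rz":0},{"dx":0,"dy":0,"dz":0,"rx":0,"ry":0,"rz":0.06},{"dx":0,"dy":0,"dz":0,"rx":0,"ry":0,"rz":0.08},{"dx":0,"dy":0,"dz":0,"rx":0,"ry":0,"rz":0.08},{"dx":0,"dy":0,"dz":0,"rx":0,"ry":0,"rz":0.05},{"dx":0,"dy":0,"dz":0,"rx":0,"ry":0,"rz":0.05},{"dx":0,"dy":0,"dz":0,"rx":0,"ry":0,"rz":0}]'
python3 -c "
from h import *
go(.6565,.185,.134,.008);print(env.get_state()['ft_torque'])
"
```

```text
t: 9.73
tool_pos: [0.6567, 0.1843, 0.1324]
tool_rot: [0.704, 0.71, -0.0, 0.0]
force: [1.1, 0.0, -0.2]
opening: 0.0199
grasp_force: 0.0
t: 10.07
tool_pos: [0.6565, 0.1849, 0.1324]
tool_rot: [0.704, 0.71, -0.0, -0.0]
force: [0.0, 0.7, -1.3]
opening: 0.0099
grasp_force: 50.0
t: 10.65
tool_pos: [0.6559, 0.1851, 0.1323]
tool_rot: [0.809, 0.588, -0.001, -0.0]
force: [-4.4, -1.0, 5.0]
opening: 0.0096
grasp_force: 50.0
d [ 0.0001  0.0006 -0.0017] r [-1.700e-03  3.000e-04 -3.212e-01] pos [0.6559 0.1851 0.1323] q6 0.41 t 10.65 F [-4.4 -1.   5. ] op 0.0096 g 50.0
[-0.08520884  1.02649722  0.03889833]
```

```bash
for i in 1; do python3 -m crank '[{"dx":0,"dy":0,"dz":0,"rx":0,"ry":0,"rz":0.05},{"dx":0,"dy":0,"dz":0,"rx":0,"ry":0,"rz":0.05},{"dx":0,"dy":0,"dz":0,"rx":0,"ry":0,"rz":0.05},{"dx":0,"dy":0,"dz":0,"rx":0,"ry":0,"rz":0}]'; done
python3 -c "
from h import *
go(.6565,.185,.134,.008);print(env.get_state()['ft_torque'])
im=env.snapshot('wrist')[:,:,::-1]
cv2.imwrite('pics/w6.png',cv2.resize(im[190:340,240:400],(640,600),interpolation=cv2.INTER_CUBIC))
"
```

```text
t: 10.98
tool_pos: [0.6557, 0.1851, 0.1323]
tool_rot: [0.85, 0.526, -0.001, -0.001]
force: [-4.0, -0.7, 5.4]
opening: 0.0092
grasp_force: 50.0
d [ 0.0003  0.0007 -0.0017] r [-0.002   0.0005 -0.471 ] pos [0.6557 0.1851 0.1323] q6 0.56 t 10.98 F [-4.  -0.7  5.4] op 0.0092 g 50.0
[-0.08521701  1.13972955  0.05994254]
```

View pics/w6.png

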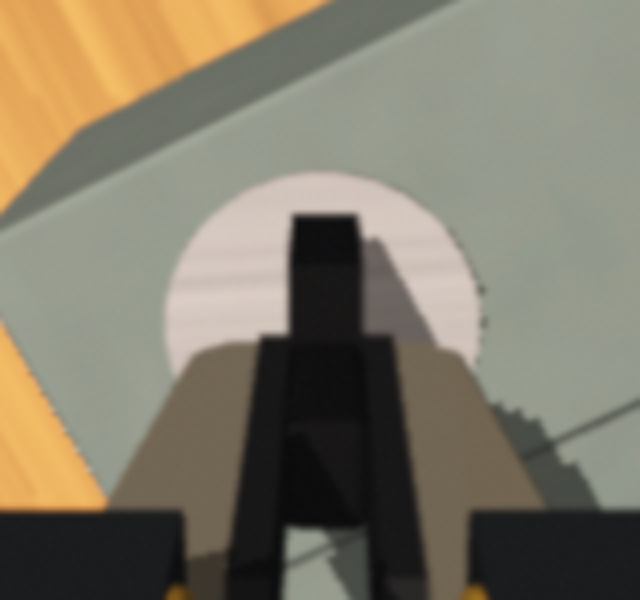

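The head has turned 0.47 rad with the fingers, still square, at low torque. This key fits, so I'll turn on towards the stop.

```bash
python3 -m crank '[{"dx":0,"dy":0,"dz":0,"rx":0,"ry":0,"rz":0.1},{"dx":0,"dy":0,"dz":0,"rx":0,"ry":0,"rz":0.1},{"dx":0,"dy":0,"dz":0,"rx":0,"ry":0,"rz":0.1},{"dx":0,"dy":0,"dz":0,"rx":0,"ry":0,"rz":0.1},{"dx":0,"dy":0,"dz":0,"rx":0,"ry":0,"rz":0.1},{"dx":0,"dy":0,"dz":0,"rx":0,"ry":0,"rz":0.1},{"dx":0,"dy":0,"dz":0,"rx":0,"ry":0,"rz":0.1},{"dx":0,"dy":0,"dz":0,"rx":0,"ry":0,"rz":0}]'
python3 -m crank '[{"dx":0,"dy":0,"dz":0,"rx":0,"ry":0,"rz":0.05},{"dx":0,"dy":0,"dz":0,"rx":0,"ry":0,"rz":0.05},{"dx":0,"dy":0,"dz":0,"rx":0,"ry":0,"rz":0.05},{"dx":0,"dy":0,"dz":0,"rx":0,"ry":0,"rz":0}]'
python3 -c "
from h import *
go(.6565,.185,.134,.008);print(env.get_state()['ft_torque'])
im=env.snapshot('wrist')[:,:,::-1]
cv2.imwrite('pics/w7.png',cv2.resize(im[190:340,240:400],(640,600),interpolation=cv2.INTER_CUBIC))
"
```

```text
t: 11.7
tool_pos: [0.6553, 0.1856, 0.1323]
tool_rot: [0.979, 0.202, -0.001, -0.001]
force: [-6.0, 0.4, 7.0]
opening: 0.0095
grasp_force: 50.0
t: 12.03
tool_pos: [0.6552, 0.1857, 0.1323]
tool_rot: [0.992, 0.129, -0.001, -0.001]
force: [-5.9, 1.4, 7.2]
opening: 0.0096
grasp_force: 50.0
d [ 0.001   0.001  -0.0017] r [-3.3000e-03  1.3000e-03 -1.3208e+00] pos [0.6552 0.1857 0.1323] q6 1.41 t 12.03 F [-5.9  1.4  7.2] op 0.0096 g 50.0
[ 0.25105604  1.54957614 -0.05595804]
```

```bash
python3 -m crank '[{"dx":0,"dy":0,"dz":0,"rx":0,"ry":0,"rz":0},{"dx":0,"dy":0,"dz":0,"rx":0,"ry":0,"rz":0},{"dx":0,"dy":0,"dz":0,"rx":0,"ry":0,"rz":0},{"dx":0,"dy":0,"dz":-0.02,"rx":0,"ry":0,"rz":0},{"dx":0,"dy":0,"dz":-0.03,"rx":0,"ry":0,"rz":0},{"dx":0,"dy":0,"dz":-0.03,"rx":0,"ry":0,"rz":-0.1},{"dx":0,"dy":0,"dz":0,"rx":0,"ry":0,"rz":-0.12},{"dx":0,"dy":0,"dz":0,"rx":0,"ry":0,"rz":-0.12}]' 0.03 30
python3 -m crank '[{"dx":0,"dy":0,"dz":0,"rx":0,"ry":0,"rz":-0.12},{"dx":0,"dy":0,"dz":0,"rx":0,"ry":0,"rz":-0.12},{"dx":0,"dy":0,"dz":0,"rx":0,"ry":0,"rz":-0.12},{"dx":0,"dy":0,"dz":0,"rx":0,"ry":0,"rz":-0.12},{"dx":0,"dy":0,"dz":0,"rx":0,"ry":0,"rz":-0.12},{"dx":0,"dy":0,"dz":0,"rx":0,"ry":0,"rz":-0.12},{"dx":0,"dy":0,"dz":0,"rx":0,"ry":0,"rz":-0.12},{"dx":0,"dy":0,"dz":0,"rx":0,"ry":0,"rz":-0.12}]'
python3 -m crank '[{"dx":-0.03,"dy":-0.022,"dz":0,"rx":0,"ry":0,"rz":-0.02},{"dx":-0.03,"dy":-0.022,"dz":0,"rx":0,"ry":0,"rz":0},{"dx":-0.03,"dy":-0.022,"dz":0,"rx":0,"ry":0,"rz":0},{"dx":-0.03,"dy":-0.022,"dz":0,"rx":0,"ry":0,"rz":0},{"dx":0,"dy":0,"dz":0,"rx":0,"ry":0,"rz":0},{"dx":0,"dy":0,"dz":0,"rx":0,"ry":0,"rz":0}]'
python3 -c "
from h import *
im=env.snapshot('wrist')[:,:,::-1];c=env.calibration('wrist');np.savez('w8.npz',**c)
cv2.imwrite('pics/w8.png',im)
go(.568,.065,.06,.008)
"
```

```text
t: 12.75
tool_pos: [0.6585, 0.185, 0.2149]
tool_rot: [0.955, 0.298, 0.003, 0.001]
force: [0.0, 0.2, -0.4]
opening: 0.0298
grasp_force: 0.0
t: 13.42
tool_pos: [0.6568, 0.1847, 0.2113]
tool_rot: [0.709, 0.705, 0.0, 0.0]
force: [-1.3, -1.0, 0.9]
opening: 0.0299
grasp_force: 0.0
t: 13.92
tool_pos: [0.5684, 0.0634, 0.2115]
tool_rot: [0.705, 0.709, 0.0, -0.0]
force: [-0.3, 0.0, 0.0]
opening: 0.0298
grasp_force: 0.0
d [ 0.0006 -0.0014  0.1518] r [ 0.001  -0.0003 -0.0012] pos [0.5692 0.0643 0.2118] q6 -0.11 t 13.97 F [0.1 0.2 0.2] op 0.0298 g 0.0
```

View pics/w8.png

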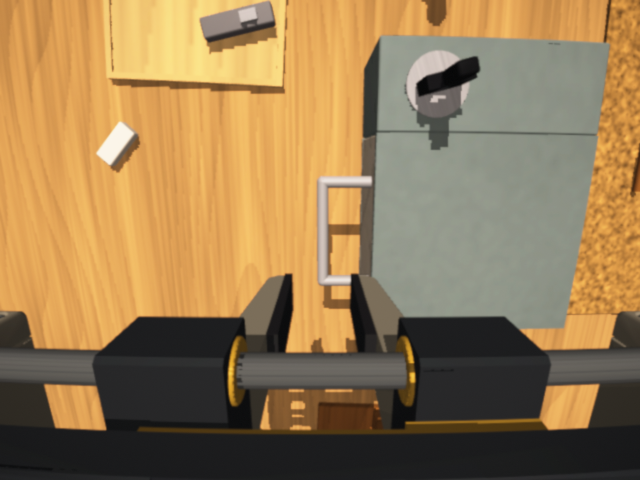

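The key stands turned (head along the image's x) and the handle bar at column 323 lies midway between the fingers. I'll go down, grip and pull.

```bash
python3 -m crank '[{"dx":0,"dy":0,"dz":0.035,"rx":0,"ry":0,"rz":0},{"dx":0,"dy":0,"dz":0.035,"rx":0,"ry":0,"rz":0},{"dx":0,"dy":0,"dz":0.035,"rx":0,"ry":0,"rz":0},{"dx":0,"dy":0,"dz":0.03,"rx":0,"ry":0,"rz":0},{"dx":0,"dy":0,"dz":0.017,"rx":0,"ry":0,"rz":0},{"dx":0,"dy":0,"dz":0,"rx":0,"ry":0,"rz":0},{"dx":0,"dy":0,"dz":0,"rx":0,"ry":0,"rz":0}]'
python3 -m crank '[{"dx":0,"dy":0,"dz":0,"rx":0,"ry":0,"rz":0},{"dx":0,"dy":0,"dz":0,"rx":0,"ry":0,"rz":0},{"dx":0,"dy":0,"dz":0,"rx":0,"ry":0,"rz":0},{"dx":0,"dy":0,"dz":0,"rx":0,"ry":0,"rz":0},{"dx":0,"dy":0,"dz":0,"rx":0,"ry":0,"rz":0}]' 0 30
python3 -m crank '[{"dx":0,"dy":-0.01,"dz":0,"rx":0,"ry":0,"rz":0},{"dx":0,"dy":-0.015,"dz":0,"rx":0,"ry":0,"rz":0},{"dx":0,"dy":-0.02,"dz":0,"rx":0,"ry":0,"rz":0},{"dx":0,"dy":-0.02,"dz":0,"rx":0,"ry":0,"rz":0},{"dx":0,"dy":-0.02,"dz":0,"rx":0,"ry":0,"rz":0},{"dx":0,"dy":-0.015,"dz":0,"rx":0,"ry":0,"rz":0},{"dx":0,"dy":-0.01,"dz":0,"rx":0,"ry":0,"rz":0},{"dx":0,"dy":0,"dz":0,"rx":0,"ry":0,"rz":0}]'
python3 -m crank '[{"dx":0,"dy":-0.004,"dz":0,"rx":0,"ry":0,"rz":0},{"dx":0,"dy":-0.002,"dz":0,"rx":0,"ry":0,"rz":0},{"dx":0,"dy":0,"dz":0,"rx":0,"ry":0,"rz":0}]'
```

```text
t: 14.55
tool_pos: [0.5692, 0.0655, 0.0591]
tool_rot: [0.704, 0.71, -0.0, -0.001]
force: [0.2, -0.4, 0.2]
opening: 0.0298
grasp_force: 0.0
t: 14.97
tool_pos: [0.5694, 0.0647, 0.0614]
tool_rot: [0.704, 0.71, 0.0, 0.0]
force: [-3.9, 0.7, 5.5]
opening: 0.0089
grasp_force: 30.0
t: 15.63
tool_pos: [0.4588, 0.0639, 0.0614]
tool_rot: [0.704, 0.71, 0.001, 0.001]
force: [-1.3, 1.9, 4.8]
opening: 0.0088
grasp_force: 30.0
t: 15.88
tool_pos: [0.4544, 0.0639, 0.0613]
tool_rot: [0.704, 0.71, 0.001, 0.001]
force: [-0.6, 2.2, 7.7]
opening: 0.009
grasp_force: 30.0
```

```bash
python3 -m crank '[{"dx":0,"dy":0,"dz":0,"rx":0,"ry":0,"rz":0},{"dx":0,"dy":0,"dz":0,"rx":0,"ry":0,"rz":0},{"dx":0,"dy":0,"dz":0,"rx":0,"ry":0,"rz":0},{"dx":0,"dy":0,"dz":-0.03,"rx":0,"ry":0,"rz":0},{"dx":0,"dy":0,"dz":-0.035,"rx":0,"ry":0,"rz":0},{"dx":0,"dy":0,"dz":-0.035,"rx":0,"ry":0,"rz":0},{"dx":0.01,"dy":0,"dz":-0.035,"rx":0,"ry":0,"rz":0},{"dx":0.03,"dy":0,"dz":-0.035,"rx":0,"ry":0,"rz":0}]' 0.03 25
python3 -m crank '[{"dx":0.04,"dy":0,"dz":-0.02,"rx":0,"ry":0,"rz":0},{"dx":0.04,"dy":0,"dz":0,"rx":0,"ry":0,"rz":0},{"dx":0.04,"dy":0,"dz":0,"rx":0,"ry":0,"rz":0},{"dx":0.02,"dy":0,"dz":0,"rx":0,"ry":0,"rz":0},{"dx":0,"dy":0,"dz":0,"rx":0,"ry":0,"rz":0},{"dx":0,"dy":0,"dz":0,"rx":0,"ry":0,"rz":0},{"dx":0,"dy":0,"dz":0,"rx":0,"ry":0,"rz":0}]'
python3 -c "
from h import *
im=env.snapshot('wrist')[:,:,::-1];c=env.calibration('wrist');np.savez('w9.npz',**c)
cv2.imwrite('pics/w9.png',im)
go(.41,.3476,.06,.008)
"
```

```text
t: 16.55
tool_pos: [0.4529, 0.0992, 0.2282]
tool_rot: [0.706, 0.709, -0.0, 0.001]
force: [1.3, 0.2, -1.2]
opening: 0.0302
grasp_force: 0.0
t: 17.13
tool_pos: [0.4514, 0.2372, 0.2444]
tool_rot: [0.704, 0.71, -0.001, 0.0]
force: [-0.2, 0.4, 0.3]
opening: 0.0298
grasp_force: 0.0
d [ 0.1111 -0.0407  0.1845] r [-0.0007  0.0007 -0.0013] pos [0.4516 0.2369 0.2445] q6 0.24 t 17.18 F [ 0.6 -0.1 -0.2] op 0.0297 g 0.0
```

View pics/w9.png

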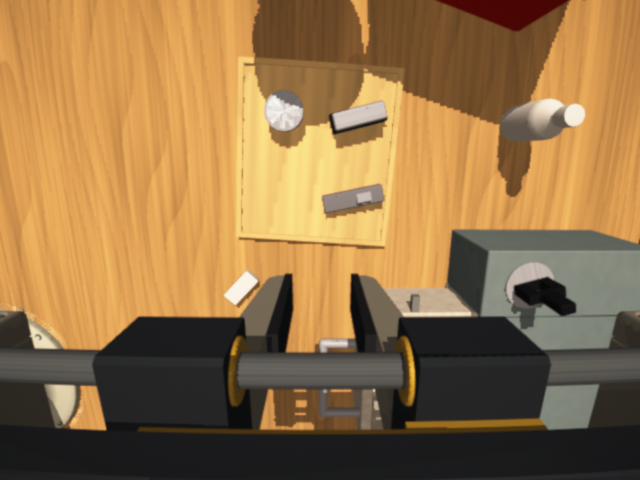

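The tray holds three sharps: tin (284,110), stapler (358,115) and cutter (353,198), and there is no sharpener. The drawer is open. I'll measure them with masks.

```bash
cat > meas.py <<'E'
from h import *
def find(im,c,guess,ztop):
    out={}
    for n,(p,z) in guess.items():
        u,v=proj(c,[p[0],p[1],z])[0].astype(int)
        hsv=cv2.cvtColor(im,cv2.COLOR_BGR2HSV)
        m=((hsv[:,:,1]<70)&(hsv[:,:,2]>70)).astype(np.uint8)
        w=np.zeros_like(m);cv2.circle(w,(int(u),int(v)),45,1,-1);m&=w
        cs=cv2.findContours(m,cv2.RETR_EXTERNAL,cv2.CHAIN_APPROX_NONE)[0]
        if not cs: print(n,"none");continue
        k=max(cs,key=cv2.contourArea)
        P=np.array([plane(c,q[0],z)[:2] for q in k],np.float32)
        r=cv2.minAreaRect(P*1000);b=cv2.boxPoints(r);e=b[1]-b[0] if np.linalg.norm(b[1]-b[0])>np.linalg.norm(b[2]-b[1]) else b[2]-b[1]
        print(n,"c",np.round(r[0],1),"size",np.round(r[1],1),"yaw",round(float(np.arctan(e[1]/e[0])),3),"px",k.reshape(-1,2).mean(0).round())
G={"tin":((.41,.348),.028),"stapler":((.489,.346),.032),"cutter":((.485,.255),.02)}
E
python3 -c "
from meas import *
find(cv2.imread('pics/w9.png'),np.load('w9.npz'),G,0)
find(cv2.imread('pics/top0.png'),env.calibration('top'),G,0)
c=np.load('w9.npz');print([plane(c,p,.008)[:2].round(4) for p in ((240,60),(402,70),(384,245),(239,238))])
"
```

```text
tin c [411.  351.1] size [40.4 40.8] yaw -1.259 px [283. 111.]
stapler c [490.5 346.3] size [56.  18.1] yaw 0.246 px [359. 115.]
cutter c [487.4 258.2] size [67.6 19.2] yaw 0.215 px [353. 198.]
tin c [410.2 349.2] size [36.7 37.9] yaw -1.493 px [176. 304.]
stapler c [409.9 348.2] size [36.6 37.8] yaw -1.493 px [176. 304.]
cutter c [485.7 256. ] size [65.9 17.9] yaw 0.217 px [217. 276.]
[array([0.3628, 0.406 ]), array([0.5385, 0.397 ]), array([0.5281, 0.2003]), array([0.3527, 0.2078])]
```

```bash
python3 -m crank '[{"dx":0.01,"dy":0.02,"dz":0,"rx":0,"ry":0,"rz":0},{"dx":0.01,"dy":0.015,"dz":0,"rx":0,"ry":0,"rz":0},{"dx":0,"dy":0,"dz":0.02,"rx":0,"ry":0,"rz":-0.12},{"dx":0,"dy":0,"dz":0.02,"rx":0,"ry":0,"rz":-0.12},{"dx":0,"dy":0,"dz":0.02,"rx":0,"ry":0,"rz":-0.12},{"dx":0,"dy":0,"dz":0.02,"rx":0,"ry":0,"rz":-0.12},{"dx":0,"dy":0,"dz":0.02,"rx":0,"ry":0,"rz":-0.12},{"dx":0,"dy":0,"dz":0.02,"rx":0,"ry":0,"rz":-0.12}]' 0.05 25
python3 -m crank '[{"dx":0,"dy":0,"dz":0,"rx":0,"ry":0,"rz":-0.12},{"dx":0,"dy":0,"dz":0,"rx":0,"ry":0,"rz":-0.12},{"dx":0,"dy":0,"dz":0,"rx":0,"ry":0,"rz":-0.12},{"dx":0,"dy":0,"dz":0,"rx":0,"ry":0,"rz":-0.12},{"dx":0,"dy":0,"dz":0,"rx":0,"ry":0,"rz":-0.12},{"dx":0,"dy":0,"dz":0,"rx":0,"ry":0,"rz":-0.12},{"dx":0,"dy":0,"dz":0,"rx":0,"ry":0,"rz":-0.12},{"dx":0,"dy":0,"dz":0,"rx":0,"ry":0,"rz":-0.12}]'
python3 -m crank '[{"dx":0,"dy":0,"dz":0,"rx":0,"ry":0,"rz":-0.1},{"dx":0,"dy":0,"dz":0,"rx":0,"ry":0,"rz":0},{"dx":0,"dy":0,"dz":0,"rx":0,"ry":0,"rz":0}]'
python3 -c "
from h import *
go(.4865,.257,.009,1.788)
im=env.snapshot('wrist')[:,:,::-1];c=env.calibration('wrist');cv2.imwrite('pics/w10.png',im)
from meas import find
find(im.copy(),c,{'cutter':((.4865,.257),.02)},0)
"
```

```text
t: 17.85
tool_pos: [0.4867, 0.2567, 0.124]
tool_rot: [0.407, 0.913, -0.0, 0.0]
force: [0.7, -0.0, 0.4]
opening: 0.05
grasp_force: 0.0
t: 18.52
tool_pos: [0.4868, 0.2567, 0.1249]
tool_rot: [-0.06, 0.998, -0.0, -0.0]
force: [0.6, 0.2, -0.3]
opening: 0.0502
grasp_force: 0.0
t: 18.77
tool_pos: [0.4867, 0.2572, 0.1249]
tool_rot: [-0.106, 0.994, -0.0, -0.0]
force: [-0.2, 0.4, 0.2]
opening: 0.0502
grasp_force: 0.0
d [ 0.0002 -0.0002  0.1159] r [-0.0002 -0.0001 -0.0046] pos [0.4867 0.2572 0.1249] q6 -1.52 t 18.77 F [-0.2  0.4  0.2] op 0.0502 g 0.0
cutter c [486.5 258.1] size [69.2 18.5] yaw 0.221 px [323. 241.]
```

```bash
python3 -m crank '[{"dx":0,"dy":0,"dz":0.03,"rx":0,"ry":0,"rz":0},{"dx":0,"dy":0,"dz":0.035,"rx":0,"ry":0,"rz":0},{"dx":0,"dy":0,"dz":0.03,"rx":0,"ry":0,"rz":0},{"dx":0,"dy":0,"dz":0.015,"rx":0,"ry":0,"rz":0},{"dx":0,"dy":0,"dz":0.005,"rx":0,"ry":0,"rz":0},{"dx":0,"dy":0,"dz":0,"rx":0,"ry":0,"rz":0},{"dx":0,"dy":0,"dz":0,"rx":0,"ry":0,"rz":0}]'
python3 -m crank '[{"dx":0,"dy":0,"dz":0,"rx":0,"ry":0,"rz":0},{"dx":0,"dy":0,"dz":0,"rx":0,"ry":0,"rz":0},{"dx":0,"dy":0,"dz":0,"rx":0,"ry":0,"rz":0},{"dx":0,"dy":0,"dz":0,"rx":0,"ry":0,"rz":0},{"dx":0,"dy":0,"dz":0,"rx":0,"ry":0,"rz":0},{"dx":0,"dy":0,"dz":0,"rx":0,"ry":0,"rz":0}]' 0 25
python3 -m crank '[{"dx":0,"dy":0,"dz":-0.01,"rx":0,"ry":0,"rz":0},{"dx":0,"dy":0,"dz":-0.03,"rx":0,"ry":0,"rz":0},{"dx":0,"dy":0,"dz":-0.035,"rx":0,"ry":0,"rz":0},{"dx":0,"dy":0,"dz":-0.035,"rx":0,"ry":0,"rz":0},{"dx":0,"dy":0,"dz":-0.03,"rx":0,"ry":0,"rz":0.11},{"dx":0,"dy":0,"dz":0,"rx":0,"ry":0,"rz":0.11},{"dx":0,"dy":0,"dz":0,"rx":0,"ry":0,"rz":0},{"dx":0,"dy":0,"dz":0,"rx":0,"ry":0,"rz":0}]'
python3 -c "
from h import *
go(.56,.105,.15,1.578)
"
```

```text
t: 19.4
tool_pos: [0.4873, 0.2584, 0.0109]
tool_rot: [-0.108, 0.994, 0.0, 0.001]
force: [-0.2, -0.3, 0.1]
opening: 0.0502
grasp_force: 0.0
t: 19.9
tool_pos: [0.4867, 0.2585, 0.0104]
tool_rot: [-0.108, 0.994, 0.0, 0.0]
force: [-0.3, -0.5, 2.5]
opening: 0.0197
grasp_force: 25.0
t: 20.57
tool_pos: [0.486, 0.2582, 0.1499]
tool_rot: [-0.0, 1.0, -0.0, -0.0]
force: [-0.1, -0.1, -1.1]
opening: 0.0196
grasp_force: 25.0
d [-7.400e-02 -1.533e-01 -1.000e-04] r [-0.0002 -0.0004 -0.007 ] pos [0.486  0.2582 0.1499] q6 -1.3 t 20.57 F [-0.1 -0.1 -1.1] op 0.0196 g 25.0
```

```bash
python3 -m crank '[{"dx":-0.0185,"dy":-0.038,"dz":0,"rx":0,"ry":0,"rz":0},{"dx":-0.0185,"dy":-0.038,"dz":0,"rx":0,"ry":0,"rz":0},{"dx":-0.0185,"dy":-0.038,"dz":0,"rx":0,"ry":0,"rz":0},{"dx":-0.0185,"dy":-0.039,"dz":0,"rx":0,"ry":0,"rz":-0.007},{"dx":0,"dy":0,"dz":0,"rx":0,"ry":0,"rz":0},{"dx":0,"dy":0,"dz":0.03,"rx":0,"ry":0,"rz":0},{"dx":0,"dy":0,"dz":0.035,"rx":0,"ry":0,"rz":0},{"dx":0,"dy":0,"dz":0.03,"rx":0,"ry":0,"rz":0}]'
python3 -m crank '[{"dx":0,"dy":0,"dz":0.025,"rx":0,"ry":0,"rz":0},{"dx":0,"dy":0,"dz":0.008,"rx":0,"ry":0,"rz":0},{"dx":0,"dy":0,"dz":0.005,"rx":0,"ry":0,"rz":0},{"dx":0,"dy":0,"dz":0,"rx":0,"ry":0,"rz":0},{"dx":0,"dy":0,"dz":0,"rx":0,"ry":0,"rz":0}]'
python3 -m crank '[{"dx":0,"dy":0,"dz":0,"rx":0,"ry":0,"rz":0},{"dx":0,"dy":0,"dz":0,"rx":0,"ry":0,"rz":0},{"dx":0,"dy":0,"dz":0,"rx":0,"ry":0,"rz":0},{"dx":0,"dy":0,"dz":-0.03,"rx":0,"ry":0,"rz":0},{"dx":0,"dy":0,"dz":-0.035,"rx":0,"ry":0,"rz":0},{"dx":0,"dy":0,"dz":-0.035,"rx":0,"ry":0,"rz":0},{"dx":0,"dy":0,"dz":-0.035,"rx":0,"ry":0,"rz":0},{"dx":0,"dy":0,"dz":0,"rx":0,"ry":0,"rz":0}]' 0.029
python3 -c "
from h import *
go(.49,.346,.15,1.80)
"
```

```text
t: 21.23
tool_pos: [0.557, 0.1081, 0.052]
tool_rot: [-0.003, 1.0, 0.0, -0.001]
force: [0.1, -0.6, -0.8]
opening: 0.0196
grasp_force: 25.0
t: 21.65
tool_pos: [0.5594, 0.1083, 0.018]
tool_rot: [-0.003, 1.0, -0.0, 0.001]
force: [0.2, -0.1, 0.1]
opening: 0.0197
grasp_force: 25.0
t: 22.32
tool_pos: [0.5637, 0.1081, 0.1609]
tool_rot: [-0.002, 1.0, -0.0, 0.007]
force: [1.1, -0.0, 1.3]
opening: 0.0291
grasp_force: 0.0
d [0.0727 0.2382 0.0097] r [-0.002   0.0148 -0.2246] pos [0.5637 0.1081 0.1609] q6 -1.6 t 22.32 F [ 1.1 -0.   1.3] op 0.0291 g 0.0
```

```bash
python3 -m crank '[{"dx":0.012,"dy":0.034,"dz":0,"rx":0,"ry":0,"rz":0},{"dx":0.012,"dy":0.034,"dz":0,"rx":0,"ry":0,"rz":0},{"dx":0.012,"dy":0.034,"dz":0,"rx":0,"ry":0,"rz":0},{"dx":0.012,"dy":0.034,"dz":0,"rx":0,"ry":0,"rz":0},{"dx":0.012,"dy":0.034,"dz":0,"rx":0,"ry":0,"rz":0},{"dx":0.012,"dy":0.034,"dz":0,"rx":0,"ry":0,"rz":0},{"dx":0,"dy":0.034,"dz":0,"rx":0,"ry":0,"rz":0},{"dx":0,"dy":0,"dz":0.02,"rx":0,"ry":0,"rz":-0.11}]' 0.05 25
python3 -m crank '[{"dx":0,"dy":0,"dz":0,"rx":0,"ry":0,"rz":-0.11},{"dx":0,"dy":0,"dz":0,"rx":0,"ry":0,"rz":0},{"dx":0,"dy":0,"dz":0,"rx":0,"ry":0,"rz":0}]'
python3 -c "
from h import *
im=env.snapshot('wrist')[:,:,::-1];c=env.calibration('wrist');cv2.imwrite('pics/w11.png',im)
from meas import find
find(im.copy(),c,{'stapler':((.49,.346),.032)},0)
go(.49,.346,.010,1.80)
"
```

```text
t: 22.98
tool_pos: [0.4869, 0.3523, 0.1362]
tool_rot: [-0.059, 0.998, 0.003, 0.004]
force: [1.0, 0.5, 0.2]
opening: 0.0499
grasp_force: 0.0
t: 23.23
tool_pos: [0.4855, 0.3459, 0.1319]
tool_rot: [-0.11, 0.994, 0.0, 0.0]
force: [-0.4, 0.3, 1.2]
opening: 0.0501
grasp_force: 0.0
stapler c [490.3 346.6] size [57.  19.1] yaw 0.248 px [322. 247.]
d [-0.0039 -0.0007  0.1223] r [ 0.0002  0.0009 -0.0083] pos [0.4859 0.3458 0.1323] q6 -1.38 t 23.28 F [-0.8  0.5 -0.5] op 0.0499 g 0.0
```

```bash
python3 -m crank '[{"dx":-0.004,"dy":0,"dz":0.03,"rx":0,"ry":0,"rz":-0.027},{"dx":0,"dy":0,"dz":0.035,"rx":0,"ry":0,"rz":0},{"dx":0,"dy":0,"dz":0.035,"rx":0,"ry":0,"rz":0},{"dx":0,"dy":0,"dz":0.015,"rx":0,"ry":0,"rz":0},{"dx":0,"dy":0,"dz":0.005,"rx":0,"ry":0,"rz":0},{"dx":0,"dy":0,"dz":0,"rx":0,"ry":0,"rz":0},{"dx":0,"dy":0,"dz":0,"rx":0,"ry":0,"rz":0}]'
python3 -m crank '[{"dx":0,"dy":0,"dz":0,"rx":0,"ry":0,"rz":0},{"dx":0,"dy":0,"dz":0,"rx":0,"ry":0,"rz":0},{"dx":0,"dy":0,"dz":0,"rx":0,"ry":0,"rz":0},{"dx":0,"dy":0,"dz":0,"rx":0,"ry":0,"rz":0},{"dx":0,"dy":0,"dz":0,"rx":0,"ry":0,"rz":0},{"dx":0,"dy":0,"dz":0,"rx":0,"ry":0,"rz":0}]' 0 30
python3 -m crank '[{"dx":0,"dy":0,"dz":-0.01,"rx":0,"ry":0,"rz":0},{"dx":0,"dy":0,"dz":-0.03,"rx":0,"ry":0,"rz":0},{"dx":0,"dy":0,"dz":-0.035,"rx":0,"ry":0,"rz":0},{"dx":0,"dy":0,"dz":-0.035,"rx":0,"ry":0,"rz":0},{"dx":0,"dy":0,"dz":-0.035,"rx":0,"ry":0,"rz":0.11},{"dx":0,"dy":0,"dz":0,"rx":0,"ry":0,"rz":0.11},{"dx":0,"dy":0,"dz":0,"rx":0,"ry":0,"rz":0},{"dx":0,"dy":0,"dz":0,"rx":0,"ry":0,"rz":0}]'
python3 -c "
from h import *
go(.56,.055,.15,1.578)
"
```

```text
t: 23.87
tool_pos: [0.4908, 0.347, 0.0135]
tool_rot: [-0.125, 0.992, 0.0, 0.001]
force: [0.8, -0.3, -0.0]
opening: 0.0499
grasp_force: 0.0
t: 24.37
tool_pos: [0.4899, 0.3469, 0.0126]
tool_rot: [-0.125, 0.992, 0.0, 0.0]
force: [-1.3, -0.4, 4.2]
opening: 0.0211
grasp_force: 30.0
t: 25.03
tool_pos: [0.4889, 0.3465, 0.1567]
tool_rot: [-0.017, 1.0, -0.0, -0.0]
force: [0.8, 1.2, -1.9]
opening: 0.0215
grasp_force: 30.0
d [-0.061  -0.2938  0.0067] r [-0.0004 -0.0008  0.0271] pos [0.4889 0.3465 0.1567] q6 -1.19 t 25.03 F [ 0.8  1.2 -1.9] op 0.0215 g 30.0
```

```bash
python3 -m crank '[{"dx":-0.007,"dy":-0.033,"dz":0,"rx":0,"ry":0,"rz":0},{"dx":-0.007,"dy":-0.033,"dz":0,"rx":0,"ry":0,"rz":0},{"dx":-0.007,"dy":-0.033,"dz":0,"rx":0,"ry":0,"rz":0},{"dx":-0.007,"dy":-0.033,"dz":0,"rx":0,"ry":0,"rz":0},{"dx":-0.007,"dy":-0.033,"dz":0,"rx":0,"ry":0,"rz":0},{"dx":-0.007,"dy":-0.033,"dz":0,"rx":0,"ry":0,"rz":0},{"dx":-0.007,"dy":-0.033,"dz":0,"rx":0,"ry":0,"rz":0},{"dx":-0.007,"dy":-0.033,"dz":0,"rx":0,"ry":0,"rz":0}]'
python3 -m crank '[{"dx":-0.005,"dy":-0.03,"dz":0,"rx":0,"ry":0,"rz":0.027},{"dx":0,"dy":0,"dz":0,"rx":0,"ry":0,"rz":0},{"dx":0,"dy":0,"dz":0,"rx":0,"ry":0,"rz":0}]'
python3 -c "
from h import *
go(.56,.055,.020,1.578)
im=env.snapshot('wrist')[:,:,::-1];c=env.calibration('wrist');cv2.imwrite('pics/w12.png',im)
from meas import find
find(im.copy(),c,{'cutter':((.56,.108),.024)},0)
"
```

```text
t: 25.7
tool_pos: [0.5522, 0.0831, 0.1547]
tool_rot: [-0.017, 1.0, 0.0, -0.002]
force: [0.3, 0.1, -1.4]
opening: 0.0212
grasp_force: 30.0
t: 25.95
tool_pos: [0.5584, 0.0536, 0.1549]
tool_rot: [-0.002, 1.0, 0.0, -0.002]
force: [0.2, 0.4, 0.5]
opening: 0.0211
grasp_force: 30.0
d [-0.0021  0.0013  0.1349] r [ 0.0007 -0.0039 -0.0035] pos [0.5584 0.0536 0.1549] q6 -1.69 t 25.95 F [0.2 0.4 0.5] op 0.0211 g 30.0
cutter c [561.  108.2] size [82.9 79.5] yaw 0.802 px [378. 238.]
```

```bash
python3 -m crank '[{"dx":0,"dy":0.001,"dz":0.03,"rx":0,"ry":0,"rz":0},{"dx":0,"dy":0,"dz":0.035,"rx":0,"ry":0,"rz":0},{"dx":0,"dy":0,"dz":0.03,"rx":0,"ry":0,"rz":0},{"dx":0,"dy":0,"dz":0.025,"rx":0,"ry":0,"rz":0},{"dx":0,"dy":0,"dz":0.01,"rx":0,"ry":0,"rz":0},{"dx":0,"dy":0,"dz":0.005,"rx":0,"ry":0,"rz":0},{"dx":0,"dy":0,"dz":0,"rx":0,"ry":0,"rz":0},{"dx":0,"dy":0,"dz":0,"rx":0,"ry":0,"rz":0}]'
python3 -m crank '[{"dx":0,"dy":0,"dz":0,"rx":0,"ry":0,"rz":0},{"dx":0,"dy":0,"dz":0,"rx":0,"ry":0,"rz":0},{"dx":0,"dy":0,"dz":0,"rx":0,"ry":0,"rz":0},{"dx":0,"dy":0,"dz":-0.03,"rx":0,"ry":0,"rz":0},{"dx":0,"dy":0,"dz":-0.035,"rx":0,"ry":0,"rz":0},{"dx":0,"dy":0,"dz":-0.035,"rx":0,"ry":0,"rz":0},{"dx":0.01,"dy":0,"dz":-0.035,"rx":0,"ry":0,"rz":0},{"dx":0.01,"dy":0,"dz":0,"rx":0,"ry":0,"rz":0}]' 0.031
python3 -m crank '[{"dx":0.012,"dy":0.033,"dz":0,"rx":0,"ry":0,"rz":0.12},{"dx":0.016,"dy":0.033,"dz":0,"rx":0,"ry":0,"rz":0.12},{"dx":0.018,"dy":0.03,"dz":0,"rx":0,"ry":0,"rz":0.12},{"dx":0.022,"dy":0.026,"dz":0,"rx":0,"ry":0,"rz":0.12},{"dx":0.026,"dy":0.022,"dz":0,"rx":0,"ry":0,"rz":0.12},{"dx":0.03,"dy":0.018,"dz":0,"rx":0,"ry":0,"rz":0.12},{"dx":0.03,"dy":0.012,"dz":0,"rx":0,"ry":0,"rz":0.12},{"dx":0.03,"dy":0.006,"dz":0,"rx":0,"ry":0,"rz":0.12}]' 0.06 25
python3 -c "
from h import *
go(.411,.349,.15,.008)
"
```

```text
t: 26.67
tool_pos: [0.5606, 0.0562, 0.0231]
tool_rot: [-0.003, 1.0, -0.0, 0.001]
force: [0.8, 0.8, -0.0]
opening: 0.0211
grasp_force: 30.0
t: 27.33
tool_pos: [0.5447, 0.0551, 0.1659]
tool_rot: [-0.002, 1.0, -0.001, 0.008]
force: [1.8, 0.1, 0.3]
opening: 0.0308
grasp_force: 0.0
t: 28.0
tool_pos: [0.4345, 0.3064, 0.1578]
tool_rot: [0.459, 0.888, 0.001, 0.0]
force: [-0.1, 0.6, 0.9]
opening: 0.0599
grasp_force: 0.0
d [0.0484 0.0054 0.0078] r [ 1.700e-03 -3.000e-04  6.082e-01] pos [0.4345 0.3064 0.1578] q6 -0.23 t 28.0 F [-0.1  0.6  0.9] op 0.0599 g 0.0
```

```bash
python3 -m crank '[{"dx":0.024,"dy":0.003,"dz":0,"rx":0,"ry":0,"rz":0},{"dx":0.024,"dy":0.003,"dz":0,"rx":0,"ry":0,"rz":0.12},{"dx":0,"dy":0,"dz":0,"rx":0,"ry":0,"rz":0.122},{"dx":0,"dy":0,"dz":0,"rx":0,"ry":0,"rz":0.122},{"dx":0,"dy":0,"dz":0,"rx":0,"ry":0,"rz":0.122},{"dx":0,"dy":0,"dz":0,"rx":0,"ry":0,"rz":0.122},{"dx":0,"dy":0,"dz":0,"rx":0,"ry":0,"rz":0},{"dx":0,"dy":0,"dz":0,"rx":0,"ry":0,"rz":0}]'
python3 -c "
from h import *
im=env.snapshot('wrist')[:,:,::-1];c=env.calibration('wrist');cv2.imwrite('pics/w13.png',im)
from meas import find
find(im.copy(),c,{'tin':((.411,.35),.028)},0)
go(.411,.350,.010,.008)
"
```

```text
t: 28.67
tool_pos: [0.4122, 0.3473, 0.1574]
tool_rot: [0.701, 0.713, 0.0, 0.0]
force: [0.1, 0.2, -0.4]
opening: 0.0598
grasp_force: 0.0
tin c [410.5 351.9] size [39.9 41.8] yaw -1.255 px [319. 229.]
d [ 0.0028 -0.0012  0.1473] r [ 0.0006 -0.0003  0.0091] pos [0.4122 0.3472 0.1573] q6 0.46 t 28.72 F [0.  0.2 0.5] op 0.0597 g 0.0
```

```bash
python3 -m crank '[{"dx":0.0035,"dy":-0.0015,"dz":0.035,"rx":0,"ry":0,"rz":0.009},{"dx":0,"dy":0,"dz":0.035,"rx":0,"ry":0,"rz":0},{"dx":0,"dy":0,"dz":0.035,"rx":0,"ry":0,"rz":0},{"dx":0,"dy":0,"dz":0.025,"rx":0,"ry":0,"rz":0},{"dx":0,"dy":0,"dz":0.011,"rx":0,"ry":0,"rz":0},{"dx":0,"dy":0,"dz":0.005,"rx":0,"ry":0,"rz":0},{"dx":0,"dy":0,"dz":0,"rx":0,"ry":0,"rz":0},{"dx":0,"dy":0,"dz":0,"rx":0,"ry":0,"rz":0}]'
python3 -m crank '[{"dx":0,"dy":0,"dz":0,"rx":0,"ry":0,"rz":0},{"dx":0,"dy":0,"dz":0,"rx":0,"ry":0,"rz":0},{"dx":0,"dy":0,"dz":0,"rx":0,"ry":0,"rz":0},{"dx":0,"dy":0,"dz":0,"rx":0,"ry":0,"rz":0},{"dx":0,"dy":0,"dz":0,"rx":0,"ry":0,"rz":0},{"dx":0,"dy":0,"dz":0,"rx":0,"ry":0,"rz":0}]' 0 25
python3 -m crank '[{"dx":0,"dy":0,"dz":-0.01,"rx":0,"ry":0,"rz":0},{"dx":0,"dy":0,"dz":-0.03,"rx":0,"ry":0,"rz":0},{"dx":0,"dy":0,"dz":-0.035,"rx":0,"ry":0,"rz":0},{"dx":0,"dy":0,"dz":-0.035,"rx":0,"ry":0,"rz":0},{"dx":-0.01,"dy":0,"dz":-0.035,"rx":0,"ry":0,"rz":0},{"dx":-0.03,"dy":0.014,"dz":0,"rx":0,"ry":0,"rz":0},{"dx":-0.03,"dy":0.015,"dz":0,"rx":0,"ry":0,"rz":0},{"dx":-0.03,"dy":0.015,"dz":0,"rx":0,"ry":0,"rz":0}]'
python3 -m crank '[{"dx":-0.03,"dy":0.015,"dz":0,"rx":0,"ry":0,"rz":0},{"dx":-0.033,"dy":0.015,"dz":0,"rx":0,"ry":0,"rz":0},{"dx":-0.033,"dy":0.015,"dz":0,"rx":0,"ry":0,"rz":0},{"dx":-0.033,"dy":0.015,"dz":0,"rx":0,"ry":0,"rz":0},{"dx":-0.033,"dy":0.015,"dz":0,"rx":0,"ry":0,"rz":0},{"dx":-0.033,"dy":0.015,"dz":0,"rx":0,"ry":0,"rz":0},{"dx":-0.033,"dy":0.015,"dz":0,"rx":0,"ry":0,"rz":0},{"dx":0,"dy":0,"dz":0,"rx":0,"ry":0,"rz":0}]'
python3 -c "
from h import *
go(.56,.018,.022,.008)
im=env.snapshot('wrist')[:,:,::-1];c=env.calibration('wrist');cv2.imwrite('pics/w14.png',im)
"
```

```text
t: 29.38
tool_pos: [0.4118, 0.3514, 0.0125]
tool_rot: [0.705, 0.709, 0.001, 0.0]
force: [0.2, 0.1, 0.1]
opening: 0.06
grasp_force: 0.0
t: 29.88
tool_pos: [0.4112, 0.3511, 0.012]
tool_rot: [0.705, 0.709, 0.001, 0.0]
force: [-1.1, -0.5, 5.7]
opening: 0.0392
grasp_force: 25.0
t: 30.55
tool_pos: [0.4554, 0.2501, 0.1573]
tool_rot: [0.705, 0.709, 0.001, 0.001]
force: [0.2, -0.2, -1.6]
opening: 0.0392
grasp_force: 25.0
t: 31.22
tool_pos: [0.5631, 0.0178, 0.1566]
tool_rot: [0.707, 0.707, -0.0, 0.002]
force: [-0.3, 0.3, -0.4]
opening: 0.0393
grasp_force: 25.0
d [ 0.0006 -0.0033  0.1345] r [ 0.002   0.0027 -0.0085] pos [0.5631 0.0178 0.1566] q6 -0.18 t 31.22 F [-0.3  0.3 -0.4] op 0.0393 g 25.0
```

```bash
python3 -m crank '[{"dx":0,"dy":-0.003,"dz":0.03,"rx":0,"ry":0,"rz":-0.008},{"dx":0,"dy":0,"dz":0.035,"rx":0,"ry":0,"rz":0},{"dx":0,"dy":0,"dz":0.03,"rx":0,"ry":0,"rz":0},{"dx":0,"dy":0,"dz":0.022,"rx":0,"ry":0,"rz":0},{"dx":0,"dy":0,"dz":0.01,"rx":0,"ry":0,"rz":0},{"dx":0,"dy":0,"dz":0.006,"rx":0,"ry":0,"rz":0},{"dx":0,"dy":0,"dz":0,"rx":0,"ry":0,"rz":0},{"dx":0,"dy":0,"dz":0,"rx":0,"ry":0,"rz":0}]'
python3 -m crank '[{"dx":0,"dy":0,"dz":0,"rx":0,"ry":0,"rz":0},{"dx":0,"dy":0,"dz":0,"rx":0,"ry":0,"rz":0},{"dx":0,"dy":0,"dz":0,"rx":0,"ry":0,"rz":0},{"dx":0,"dy":0,"dz":-0.03,"rx":0,"ry":0,"rz":0},{"dx":0,"dy":0,"dz":-0.035,"rx":0,"ry":0,"rz":0},{"dx":0,"dy":0,"dz":-0.035,"rx":0,"ry":0,"rz":0},{"dx":0,"dy":0,"dz":-0.035,"rx":0,"ry":0,"rz":0},{"dx":0,"dy":-0.02,"dz":-0.02,"rx":0,"ry":0,"rz":0}]' 0.049
python3 -m crank '[{"dx":0.005,"dy":-0.03,"dz":-0.02,"rx":0,"ry":0,"rz":0},{"dx":0.01,"dy":-0.03,"dz":0,"rx":0,"ry":0,"rz":0},{"dx":0,"dy":-0.01,"dz":0,"rx":0,"ry":0,"rz":0},{"dx":0,"dy":-0.01,"dz":0,"rx":0,"ry":0,"rz":0},{"dx":0,"dy":-0.01,"dz":0,"rx":0,"ry":0,"rz":0},{"dx":0,"dy":0,"dz":0,"rx":0,"ry":0,"rz":0}]' 0.03 30
python3 -c "
from h import *
go(.454,.064,.061,.008)
w=env.snapshot('wrist')[:,:,::-1];t=env.snapshot('top')[:,:,::-1]
cv2.imwrite('pics/w15.png',w);cv2.imwrite('pics/t15.png',t)
a=cv2.resize(t[190:310,150:350],(800,480));cv2.imwrite('pics/m15.png',np.vstack([cv2.resize(w[130:330,250:570],(0,0),fx=.001+800/320*.5,fy=.5*2.5)[:, :400],a[:,:400]]) if 0 else np.hstack([cv2.resize(w,(440,480))[:, :],cv2.resize(t[200:310,150:345],(360,480))]))
"
```

```text
t: 31.93
tool_pos: [0.5588, 0.0238, 0.0241]
tool_rot: [0.702, 0.712, 0.001, 0.001]
force: [-0.6, 0.4, -0.6]
opening: 0.0392
grasp_force: 25.0
t: 32.6
tool_pos: [0.5418, 0.0225, 0.1832]
tool_rot: [0.703, 0.712, 0.003, 0.004]
force: [-0.2, 0.6, 1.0]
opening: 0.0492
grasp_force: 0.0
t: 33.1
tool_pos: [0.4467, 0.0372, 0.1981]
tool_rot: [0.703, 0.712, 0.0, 0.0]
force: [-0.3, -0.8, -0.1]
opening: 0.0301
grasp_force: 0.0
d [0.0267 0.0076 0.1371] r [ 0.0002 -0.      0.0049] pos [0.4467 0.0372 0.1981] q6 -0.2 t 33.1 F [-0.3 -0.8 -0.1] op 0.0301 g 0.0
```

View pics/m15.png

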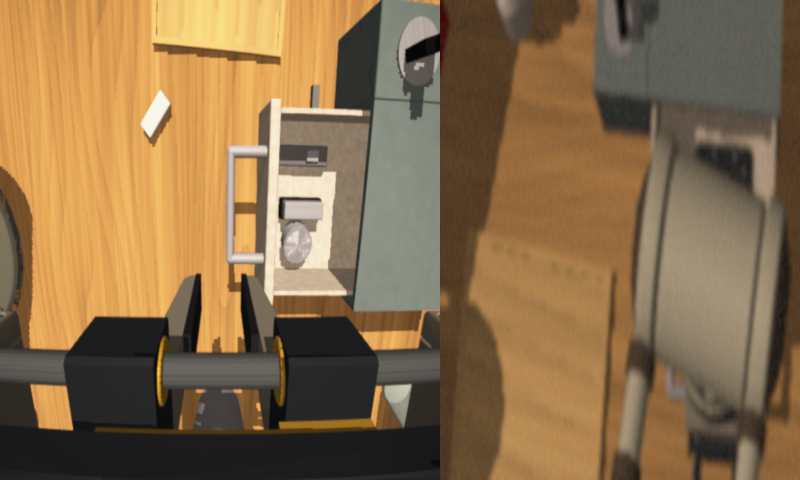

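All three sharps lie in the drawer; the tray looks empty. Now I'll grip the handle and push it shut.

```bash
python3 -m crank '[{"dx":0.02,"dy":0.004,"dz":0,"rx":0,"ry":0,"rz":0.005},{"dx":0.0067,"dy":0.0036,"dz":0.02,"rx":0,"ry":0,"rz":0},{"dx":0,"dy":0,"dz":0.03,"rx":0,"ry":0,"rz":0},{"dx":0,"dy":0,"dz":0.035,"rx":0,"ry":0,"rz":0},{"dx":0,"dy":0,"dz":0.035,"rx":0,"ry":0,"rz":0},{"dx":0,"dy":0,"dz":0.016,"rx":0,"ry":0,"rz":0},{"dx":0,"dy":0,"dz":0,"rx":0,"ry":0,"rz":0},{"dx":0,"dy":0,"dz":0,"rx":0,"ry":0,"rz":0}]'
python3 -m crank '[{"dx":0,"dy":0,"dz":0,"rx":0,"ry":0,"rz":0},{"dx":0,"dy":0,"dz":0,"rx":0,"ry":0,"rz":0},{"dx":0,"dy":0,"dz":0,"rx":0,"ry":0,"rz":0},{"dx":0,"dy":0,"dz":0,"rx":0,"ry":0,"rz":0},{"dx":0,"dy":0,"dz":0,"rx":0,"ry":0,"rz":0}]' 0 30
python3 -m crank '[{"dx":0,"dy":0.01,"dz":0,"rx":0,"ry":0,"rz":0},{"dx":0,"dy":0.016,"dz":0,"rx":0,"ry":0,"rz":0},{"dx":0,"dy":0.018,"dz":0,"rx":0,"ry":0,"rz":0},{"dx":0,"dy":0.018,"dz":0,"rx":0,"ry":0,"rz":0},{"dx":0,"dy":0.018,"dz":0,"rx":0,"ry":0,"rz":0},{"dx":0,"dy":0.016,"dz":0,"rx":0,"ry":0,"rz":0},{"dx":0,"dy":0.01,"dz":0,"rx":0,"ry":0,"rz":0},{"dx":0,"dy":0.006,"dz":0,"rx":0,"ry":0,"rz":0}]'
python3 -m crank '[{"dx":0,"dy":0.003,"dz":0,"rx":0,"ry":0,"rz":0},{"dx":0,"dy":0.001,"dz":0,"rx":0,"ry":0,"rz":0},{"dx":0,"dy":0,"dz":0,"rx":0,"ry":0,"rz":0}]'
```

```text
t: 33.87
tool_pos: [0.4551, 0.0638, 0.0615]
tool_rot: [0.704, 0.71, -0.001, -0.001]
force: [0.8, -0.8, 0.5]
opening: 0.0302
grasp_force: 0.0
t: 34.28
tool_pos: [0.4568, 0.0635, 0.0635]
tool_rot: [0.704, 0.71, 0.001, 0.002]
force: [0.1, 0.2, 6.1]
opening: 0.0086
grasp_force: 30.0
t: 34.95
tool_pos: [0.5693, 0.0643, 0.0635]
tool_rot: [0.704, 0.71, 0.001, 0.001]
force: [-2.3, -2.0, 8.2]
opening: 0.0092
grasp_force: 30.0
t: 35.2
tool_pos: [0.5694, 0.0644, 0.0634]
tool_rot: [0.704, 0.71, -0.002, -0.002]
force: [-11.4, -1.5, 16.0]
opening: 0.0089
grasp_force: 30.0
```

```bash
python3 -m crank '[{"dx":0,"dy":-0.001,"dz":0,"rx":0,"ry":0,"rz":0},{"dx":0,"dy":0,"dz":0,"rx":0,"ry":0,"rz":0},{"dx":0,"dy":0,"dz":0,"rx":0,"ry":0,"rz":0},{"dx":0,"dy":0,"dz":-0.03,"rx":0,"ry":0,"rz":0},{"dx":0,"dy":0,"dz":-0.035,"rx":0,"ry":0,"rz":0},{"dx":0,"dy":0,"dz":-0.035,"rx":0,"ry":0,"rz":0},{"dx":0,"dy":0,"dz":-0.035,"rx":0,"ry":0,"rz":0},{"dx":0,"dy":0,"dz":-0.02,"rx":0,"ry":0,"rz":0}]' 0.03 50
python3 -m crank '[{"dx":0.03,"dy":0.022,"dz":0,"rx":0,"ry":0,"rz":0},{"dx":0.03,"dy":0.022,"dz":0,"rx":0,"ry":0,"rz":0},{"dx":0.03,"dy":0.022,"dz":0,"rx":0,"ry":0,"rz":0},{"dx":0.03,"dy":0.021,"dz":0,"rx":0,"ry":0,"rz":0},{"dx":0,"dy":0,"dz":0,"rx":0,"ry":0,"rz":0.12},{"dx":0,"dy":0,"dz":0,"rx":0,"ry":0,"rz":0.12},{"dx":0,"dy":0,"dz":0,"rx":0,"ry":0,"rz":0.12},{"dx":0,"dy":0,"dz":0,"rx":0,"ry":0,"rz":0.12}]'
python3 -m crank '[{"dx":0,"dy":0,"dz":0,"rx":0,"ry":0,"rz":0.12},{"dx":0,"dy":0,"dz":0,"rx":0,"ry":0,"rz":0.12},{"dx":0,"dy":0,"dz":0,"rx":0,"ry":0,"rz":0.12},{"dx":0,"dy":0,"dz":0,"rx":0,"ry":0,"rz":0.12},{"dx":0,"dy":0,"dz":0,"rx":0,"ry":0,"rz":0.12},{"dx":0,"dy":0,"dz":0,"rx":0,"ry":0,"rz":0.12},{"dx":0,"dy":0,"dz":0,"rx":0,"ry":0,"rz":0.12},{"dx":0,"dy":0,"dz":0,"rx":0,"ry":0,"rz":0}]'
python3 -c "
from h import *
go(.656,.1852,.133,-1.312)
w=env.snapshot('wrist')[:,:,::-1]; cv2.imwrite('pics/w16.png',w)
g=w[:,:,::-1].max(2)
for r in (270,290,310,320): print(r,g[r,280:365:3])
"
```

```text
t: 35.87
tool_pos: [0.5717, 0.0646, 0.2213]
tool_rot: [0.704, 0.71, 0.002, 0.002]
force: [-0.2, -0.0, 0.4]
opening: 0.0296
grasp_force: 0.0
t: 36.53
tool_pos: [0.6561, 0.1857, 0.216]
tool_rot: [0.854, 0.52, -0.0, -0.0]
force: [-0.8, -0.4, 0.1]
opening: 0.03
grasp_force: 0.0
t: 37.2
tool_pos: [0.6561, 0.1853, 0.2163]
tool_rot: [0.992, 0.127, -0.0, -0.0]
force: [0.4, -0.2, 0.2]
opening: 0.0301
grasp_force: 0.0
d [-0.      0.0001  0.0833] r [-0.0001  0.0007 -0.0032] pos [0.6561 0.1853 0.2163] q6 1.41 t 37.2 F [ 0.4 -0.2  0.2] op 0.0301 g 0.0
270 [178 178 179 179 176 175 176 178 181 181 181 180 177 177 176 177 179 179
 180 178 177 178 180 180 149 169 178 178 178]
290 [ 33  17  17  16 152 249 250 250 250 250 250 249 246 235 205 178 177 179
 180 179 177 177 154 148  18  17  17  18  64]
310 [ 17  17  16  15 108 249 247 244 243 244 247 249 250 250 249 247 245 244
 245 245 246 245 245 220  16  16  16  17  17]
320 [ 18  17  16  25 245 249 248 247 247 249 250 250 249 248 246 245 247 249
 250 249 246 244 245 248 122  16  17  17  17]
```

```bash
python3 - <<'E'
from h import *
c=env.calibration("wrist");w=cv2.imread("pics/w16.png")
T=Ro.from_quat(env.get_state()["tool_rot"]).as_matrix();o=np.array([.6561,.1849,.158])
for l,p in (("top c",[0,0,0]),("x+7",[.007,0,0]),("x-7",[-.007,0,0]),("y+5",[0,.005,0]),("y-5",[0,-.005,0]),("sh x+17",[.017,0,.029])): print(l,proj(c,o+T@np.array(p)).round(1))
u,v=proj(c,o)[0]
m=(w.max(2)<60).astype(np.uint8);m[:int(v)-45]=0;m[int(v)+45:]=0;m[:,:int(u)-40]=0;m[:,int(u)+40:]=0
for r in range(int(v)-36,int(v)+20,4):
    x=np.nonzero(m[r])[0]; print(r,(x.min(),x.max()) if len(x) else None)
E
```

```text
top c [[320.8 259.1]]
x+7 [[320.8 249.3]]
x-7 [[320.8 268.8]]
y+5 [[328.1 259.1]]
y-5 [[313.6 259.1]]
sh x+17 [[320.9 226.4]]
223 (np.int64(315), np.int64(325))
227 (np.int64(315), np.int64(325))
231 (np.int64(315), np.int64(325))
235 (np.int64(315), np.int64(325))
239 (np.int64(315), np.int64(325))
243 (np.int64(315), np.int64(326))
247 (np.int64(314), np.int64(326))
251 (np.int64(314), np.int64(326))
255 (np.int64(314), np.int64(326))
259 (np.int64(314), np.int64(326))
263 (np.int64(314), np.int64(325))
267 (np.int64(315), np.int64(325))
271 None
275 (np.int64(285), np.int64(357))
```

```bash
python3 -m crank '[{"dx":0,"dy":0,"dz":0.03,"rx":0,"ry":0,"rz":0},{"dx":0,"dy":0,"dz":0.03,"rx":0,"ry":0,"rz":0},{"dx":0,"dy":0,"dz":0.0235,"rx":0,"ry":0,"rz":0},{"dx":0,"dy":0,"dz":0,"rx":0,"ry":0,"rz":0},{"dx":0,"dy":0,"dz":0,"rx":0,"ry":0,"rz":0}]'
python3 -m crank '[{"dx":0,"dy":0,"dz":0,"rx":0,"ry":0,"rz":0},{"dx":0,"dy":0,"dz":0,"rx":0,"ry":0,"rz":0},{"dx":0,"dy":0,"dz":0,"rx":0,"ry":0,"rz":0},{"dx":0,"dy":0,"dz":0,"rx":0,"ry":0,"rz":0}]' 0 50
python3 -m crank '[{"dx":0,"dy":0,"dz":0,"rx":0,"ry":0,"rz":-0.1},{"dx":0,"dy":0,"dz":0,"rx":0,"ry":0,"rz":-0.1},{"dx":0,"dy":0,"dz":0,"rx":0,"ry":0,"rz":-0.1},{"dx":0,"dy":0,"dz":0,"rx":0,"ry":0,"rz":-0.1},{"dx":0,"dy":0,"dz":0,"rx":0,"ry":0,"rz":-0.1},{"dx":0,"dy":0,"dz":0,"rx":0,"ry":0,"rz":-0.1},{"dx":0,"dy":0,"dz":0,"rx":0,"ry":0,"rz":-0.1},{"dx":0,"dy":0,"dz":0,"rx":0,"ry":0,"rz":-0.1}]'
python3 -m crank '[{"dx":0,"dy":0,"dz":0,"rx":0,"ry":0,"rz":-0.1},{"dx":0,"dy":0,"dz":0,"rx":0,"ry":0,"rz":-0.1},{"dx":0,"dy":0,"dz":0,"rx":0,"ry":0,"rz":-0.1},{"dx":0,"dy":0,"dz":0,"rx":0,"ry":0,"rz":-0.1},{"dx":0,"dy":0,"dz":0,"rx":0,"ry":0,"rz":-0.07},{"dx":0,"dy":0,"dz":0,"rx":0,"ry":0,"rz":-0.04},{"dx":0,"dy":0,"dz":0,"rx":0,"ry":0,"rz":0}]'
python3 -c "
from h import *
go(.656,.1852,.133,.008);print(env.get_state()['ft_torque'])"
```

```text
t: 37.67
tool_pos: [0.6551, 0.1852, 0.1319]
tool_rot: [0.992, 0.13, -0.002, -0.0]
force: [0.5, -0.7, -0.4]
opening: 0.0298
grasp_force: 0.0
t: 38.0
tool_pos: [0.6574, 0.186, 0.1357]
tool_rot: [0.992, 0.129, 0.002, -0.001]
force: [-0.8, 1.6, 2.7]
opening: 0.0095
grasp_force: 50.0
t: 38.67
tool_pos: [0.6568, 0.1869, 0.1357]
tool_rot: [0.862, 0.507, 0.002, -0.001]
force: [-3.2, 4.5, 6.1]
opening: 0.0095
grasp_force: 50.0
t: 39.25
tool_pos: [0.6562, 0.1872, 0.1357]
tool_rot: [0.707, 0.707, 0.001, -0.001]
force: [-4.2, 4.1, 6.7]
opening: 0.0094
grasp_force: 50.0
d [-0.002  -0.0002  0.0027] r [ 0.001  -0.0031 -0.0077] pos [0.6562 0.1872 0.1357] q6 0.1 t 39.25 F [-4.2  4.1  6.7] op 0.0094 g 50.0
[ 0.87549136  0.91713415 -0.00544552]
```

```bash
python3 -m crank '[{"dx":-0.001,"dy":0,"dz":0,"rx":0,"ry":0,"rz":-0.04},{"dx":0,"dy":0,"dz":0,"rx":0,"ry":0,"rz":-0.04},{"dx":0,"dy":0,"dz":0,"rx":0,"ry":0,"rz":-0.03},{"dx":0,"dy":0,"dz":0,"rx":0,"ry":0,"rz":0}]'
python3 -c "
from h import *
go(.656,.1852,.133,.008);print(env.get_state()['ft_torque'])"
python3 -m crank '[{"dx":0,"dy":0,"dz":0,"rx":0,"ry":0,"rz":-0.03},{"dx":0,"dy":0,"dz":0,"rx":0,"ry":0,"rz":-0.03},{"dx":0,"dy":0,"dz":0,"rx":0,"ry":0,"rz":0}]'
python3 -c "
from h import *
go(.656,.1852,.133,.008);print(env.get_state()['ft_torque'])"
```

```text
t: 39.58
tool_pos: [0.656, 0.1869, 0.1357]
tool_rot: [0.667, 0.745, 0.002, -0.001]
force: [-5.1, 6.6, 6.1]
opening: 0.0097
grasp_force: 50.0
d [-0.0017 -0.0002  0.0027] r [ 0.001  -0.0043  0.1019] pos [0.656  0.1869 0.1357] q6 -0.01 t 39.58 F [-5.1  6.6  6.1] op 0.0097 g 50.0
[ 1.25218497  0.95650753 -0.10599299]
t: 39.83
tool_pos: [0.656, 0.1869, 0.1357]
tool_rot: [0.645, 0.764, 0.002, -0.001]
force: [-4.3, 6.4, 5.9]
opening: 0.0097
grasp_force: 50.0
d [-0.0017 -0.0003  0.0027] r [ 0.001  -0.0044  0.1609] pos [0.656  0.1869 0.1357] q6 -0.07 t 39.83 F [-4.3  6.4  5.9] op 0.0097 g 50.0
[ 1.28099764  0.94997177 -0.5033812 ]
```

```bash
python3 -m crank '[{"dx":0,"dy":0,"dz":0,"rx":0,"ry":0,"rz":0.06},{"dx":0,"dy":0,"dz":0,"rx":0,"ry":0,"rz":0.06},{"dx":0,"dy":0,"dz":0,"rx":0,"ry":0,"rz":0.035},{"dx":0,"dy":0,"dz":0,"rx":0,"ry":0,"rz":0}]'
python3 -m crank '[{"dx":0,"dy":0,"dz":0,"rx":0,"ry":0,"rz":0},{"dx":0,"dy":0,"dz":0,"rx":0,"ry":0,"rz":0},{"dx":0,"dy":0,"dz":0,"rx":0,"ry":0,"rz":0},{"dx":0,"dy":0,"dz":0,"rx":0,"ry":0,"rz":0}]' 0.02 50
python3 -c "
from h import *
go(.6562,.1849,.133,.008);print(env.get_state()['ft_torque'])
c=env.calibration('wrist');w=env.snapshot('wrist')[:,:,::-1];cv2.imwrite('pics/w17.png',w)
o=np.array([.6562,.1849,.158]);print(proj(c,[o,o+[0,.007,0],o+[0,.017,-.029]]).round(1))
for r in range(215,300,6):
    x=np.nonzero(w[r,280:370].max(1)<60)[0]+280; print(r,x.min() if len(x) else None,x.max() if len(x) else None)
"
```

```text
t: 40.17
tool_pos: [0.6568, 0.1858, 0.1357]
tool_rot: [0.703, 0.711, 0.002, 0.0]
force: [-1.2, 4.1, 6.9]
opening: 0.0094
grasp_force: 50.0
t: 40.5
tool_pos: [0.6561, 0.184, 0.1331]
tool_rot: [0.703, 0.712, -0.0, 0.0]
force: [0.0, -0.1, -0.3]
opening: 0.02
grasp_force: 0.0
d [0.0009 0.0001 0.0001] r [-0.0004  0.0004  0.0049] pos [0.6561 0.184  0.1331] q6 0.08 t 40.5 F [ 0.  -0.1 -0.3] op 0.02 g 0.0
[-0.04633708  0.13081819 -0.03127759]
[[320.7 308.7]
 [320.9 294.4]
 [321.2 255. ]]
215 None None
221 None None
227 None None
233 None None
239 None None
245 315 329
251 314 329
257 314 330
263 314 330
269 314 330
275 295 347
281 293 349
287 292 350
293 291 352
299 289 353
```

```bash
python3 -m crank '[{"dx":0.001,"dy":0,"dz":0,"rx":0,"ry":0,"rz":0.003},{"dx":0,"dy":0,"dz":0,"rx":0,"ry":0,"rz":0},{"dx":0,"dy":0,"dz":0,"rx":0,"ry":0,"rz":0},{"dx":0,"dy":0,"dz":0,"rx":0,"ry":0,"rz":0},{"dx":0,"dy":0,"dz":0,"rx":0,"ry":0,"rz":0}]' 0 40
python3 -m crank '[{"dx":0,"dy":0,"dz":-0.003,"rx":0,"ry":0,"rz":0},{"dx":0,"dy":0,"dz":-0.004,"rx":0,"ry":0,"rz":0},{"dx":0,"dy":0,"dz":-0.004,"rx":0,"ry":0,"rz":0},{"dx":0,"dy":0,"dz":0,"rx":0,"ry":0,"rz":0}]'
```

```text
t: 40.97
tool_pos: [0.6561, 0.1853, 0.1332]
tool_rot: [0.704, 0.711, -0.0, -0.0]
force: [-0.7, -0.6, -0.9]
opening: 0.0094
grasp_force: 40.0
t: 41.3
tool_pos: [0.6565, 0.1854, 0.1458]
tool_rot: [0.704, 0.711, 0.0, 0.0]
force: [-1.4, -0.7, 0.7]
opening: 0.0093
grasp_force: 40.0
```

```bash
python3 -m crank '[{"dx":0,"dy":0,"dz":-0.01,"rx":0,"ry":0,"rz":0},{"dx":0,"dy":0,"dz":-0.015,"rx":0,"ry":0,"rz":0},{"dx":0,"dy":0,"dz":-0.02,"rx":0,"ry":0,"rz":0},{"dx":0,"dy":0,"dz":-0.02,"rx":0,"ry":0,"rz":0},{"dx":0,"dy":0,"dz":-0.015,"rx":0,"ry":0,"rz":0},{"dx":-0.025,"dy":-0.014,"dz":0,"rx":0,"ry":0,"rz":0},{"dx":-0.033,"dy":-0.019,"dz":0,"rx":0,"ry":0,"rz":0},{"dx":-0.033,"dy":-0.019,"dz":0,"rx":0,"ry":0,"rz":0}]'
python3 -m crank '[{"dx":-0.033,"dy":-0.019,"dz":0,"rx":0,"ry":0,"rz":0},{"dx":-0.033,"dy":-0.019,"dz":0,"rx":0,"ry":0,"rz":0},{"dx":-0.033,"dy":-0.019,"dz":0,"rx":0,"ry":0,"rz":0},{"dx":-0.033,"dy":-0.019,"dz":0,"rx":0,"ry":0,"rz":0},{"dx":-0.033,"dy":-0.019,"dz":0,"rx":0,"ry":0,"rz":0},{"dx":-0.033,"dy":-0.019,"dz":0,"rx":0,"ry":0,"rz":0},{"dx":-0.033,"dy":-0.019,"dz":0,"rx":0,"ry":0,"rz":0},{"dx":0,"dy":0,"dz":0,"rx":0,"ry":0,"rz":0}]'
python3 -c "
from h import *
go(.445,-.201,.092,.0)
w=env.snapshot('wrist')[:,:,::-1];cv2.imwrite('pics/w18.png',w);np.savez('w18.npz',**env.calibration('wrist'))
"
```

```text
t: 41.97
tool_pos: [0.6049, 0.0933, 0.2255]
tool_rot: [0.703, 0.711, 0.001, 0.001]
force: [0.4, -1.3, -0.6]
opening: 0.0094
grasp_force: 40.0
t: 42.63
tool_pos: [0.4721, -0.1437, 0.2254]
tool_rot: [0.706, 0.708, -0.001, 0.001]
force: [0.4, 0.2, -0.9]
opening: 0.01
grasp_force: 40.0
d [-0.0568 -0.0273  0.1336] r [0.0001 0.0035 0.0036] pos [ 0.4721 -0.1437  0.2254] q6 -0.54 t 42.63 F [ 0.4  0.2 -0.9] op 0.01 g 40.0
```

```bash
python3 -m crank '[{"dx":-0.029,"dy":-0.014,"dz":0,"rx":0,"ry":0,"rz":0},{"dx":-0.028,"dy":-0.0135,"dz":0,"rx":0,"ry":0,"rz":0},{"dx":0,"dy":0,"dz":0,"rx":0,"ry":0,"rz":0},{"dx":0,"dy":0,"dz":0.03,"rx":0,"ry":0,"rz":0},{"dx":0,"dy":0,"dz":0.03,"rx":0,"ry":0,"rz":0},{"dx":0,"dy":0,"dz":0.03,"rx":0,"ry":0,"rz":0},{"dx":0,"dy":0,"dz":0.02,"rx":0,"ry":0,"rz":0},{"dx":0,"dy":0,"dz":0,"rx":0,"ry":0,"rz":0}]'
python3 -m crank '[{"dx":0,"dy":0,"dz":0.012,"rx":0,"ry":0,"rz":0},{"dx":0,"dy":0,"dz":0.008,"rx":0,"ry":0,"rz":0},{"dx":0,"dy":0,"dz":0,"rx":0,"ry":0,"rz":0},{"dx":0,"dy":0,"dz":0,"rx":0,"ry":0,"rz":0}]'
```

```text
t: 43.35
tool_pos: [0.4454, -0.1924, 0.1101]
tool_rot: [0.703, 0.711, -0.0, -0.004]
force: [0.5, 1.4, -1.8]
opening: 0.0096
grasp_force: 40.0
t: 43.68
tool_pos: [0.448, -0.1955, 0.0952]
tool_rot: [0.703, 0.711, 0.0, 0.0]
force: [0.1, -0.6, -1.2]
opening: 0.0092
grasp_force: 40.0
```

```bash
python3 -m crank '[{"dx":0,"dy":0,"dz":0.003,"rx":0,"ry":0,"rz":0},{"dx":0,"dy":0,"dz":0,"rx":0,"ry":0,"rz":0}]'
python3 -m crank '[{"dx":0,"dy":0,"dz":0,"rx":0,"ry":0,"rz":0},{"dx":0,"dy":0,"dz":0,"rx":0,"ry":0,"rz":0},{"dx":0,"dy":0,"dz":0,"rx":0,"ry":0,"rz":0},{"dx":0,"dy":0,"dz":0,"rx":0,"ry":0,"rz":0},{"dx":0,"dy":0,"dz":-0.03,"rx":0,"ry":0,"rz":0},{"dx":0,"dy":0,"dz":-0.03,"rx":0,"ry":0,"rz":0},{"dx":0,"dy":0,"dz":-0.03,"rx":0,"ry":0,"rz":0},{"dx":0,"dy":0,"dz":-0.03,"rx":0,"ry":0,"rz":0}]' 0.05 20
python3 -m crank '[{"dx":-0.01,"dy":-0.02,"dz":-0.02,"rx":0,"ry":0,"rz":0},{"dx":-0.02,"dy":-0.03,"dz":0,"rx":0,"ry":0,"rz":0},{"dx":-0.02,"dy":-0.02,"dz":0,"rx":0,"ry":0,"rz":0},{"dx":0,"dy":0,"dz":0,"rx":0,"ry":0,"rz":0},{"dx":0,"dy":0,"dz":0,"rx":0,"ry":0,"rz":0},{"dx":0,"dy":0,"dz":0,"rx":0,"ry":0,"rz":0}]'
python3 - <<'E'
from h import *
for n in("wrist","top","scene"):
    im=env.snapshot(n)[:,:,::-1];c=env.calibration(n);cv2.imwrite(f'pics/end_{n}.png',im)
    g=cv2.cvtColor(im,cv2.COLOR_BGR2GRAY)
    u,v=proj(c,[.445,-.201,.085])[0];print(n,"cup",u.round(),v.round())
    # black (key head) pixels near the cup mouth
    m=np.zeros(g.shape,np.uint8);cv2.circle(m,(int(u),int(v)),int(.045*np.linalg.norm(proj(c,[.545,-.201,.085])[0]-[u,v])/.1),1,-1)
    ys,xs=np.nonzero((g<30)&(m>0));print(" black n",len(xs),(xs.mean().round(),ys.mean().round()) if len(xs) else None,"mask px",m.sum())
    K=proj(c,[.656,.185,.102])[0].astype(int);print(" keyway",K,g[K[1]-8:K[1]+9:2,K[0]-8:K[0]+9:2].min(),[ (g[K[1]+d,K[0]-12:K[0]+13]<60).sum() if 12<=K[0]<627 and 0<=K[1]+d<480 else -1 for d in(-6,-3,0,3,6)])
go(.445,-.2,.2,0)
E
```

```text
t: 43.85
tool_pos: [0.4478, -0.1959, 0.0919]
tool_rot: [0.704, 0.711, 0.0, 0.001]
force: [-0.4, -0.3, -0.5]
opening: 0.0098
grasp_force: 40.0
t: 44.52
tool_pos: [0.4471, -0.1956, 0.2128]
tool_rot: [0.704, 0.711, -0.0, -0.0]
force: [0.2, 0.2, -0.9]
opening: 0.05
grasp_force: 0.0
t: 45.02
tool_pos: [0.3782, -0.2461, 0.2313]
tool_rot: [0.704, 0.71, 0.0, -0.0]
force: [-0.5, -0.0, -0.7]
opening: 0.0503
grasp_force: 0.0
wrist cup 395.0 183.0
 black n 587 (np.float64(397.0), np.float64(178.0)) mask px 7213Traceback (most recent call last):
  File "<stdin>", line 9, in <module>
    return umr_minimum(a, axis, None, out, keepdims, initial, where)
ValueError: zero-size array to reduction operation minimum which has no identity
```

```bash
python3 - <<'E'
from h import *
a=cv2.imread("pics/top0.png");b=env.snapshot("top")[:,:,::-1].copy();cv2.imwrite("pics/end_top.png",b)
for n,im in(("start",a),("end",b)):
    g=im[194:212,238:259].max(2);ys,xs=np.nonzero(g<75);print(n,"slot n",len(xs),xs.min(),xs.max(),ys.min(),ys.max())
    print(" handle col profile",im[225:252,298].max(1).tolist())
    t=cv2.cvtColor(im,cv2.COLOR_BGR2HSV)[258:330,158:240];print(" grey in tray",((t[:,:,1]<70)).sum())
d=cv2.absdiff(a,b).max(2)[140:340,140:500]>60
n,l,s,ce=cv2.connectedComponentsWithStats(d.astype(np.uint8))
for k in range(1,n):
    if s[k,4]>25: print("changed",(ce[k]+[140,140]).round(),s[k,4])
E
```

```text
start slot n 18 6 14 8 9
 handle col profile [75, 74, 71, 75, 71, 70, 69, 80, 106, 133, 145, 142, 144, 143, 143, 143, 133, 121, 121, 122, 119, 129, 146, 153, 157, 152, 153]
 grey in tray 608
end slot n 19 6 15 8 9
 handle col profile [74, 72, 74, 75, 75, 70, 70, 84, 108, 133, 144, 138, 144, 143, 144, 141, 133, 118, 125, 119, 112, 127, 146, 152, 153, 152, 147]
 grey in tray 0
changed [417. 246.] 74
changed [188. 273.] 209
changed [220. 277.] 248
changed [447. 281.] 402
changed [476. 309.] 2104
changed [176. 304.] 120
changed [186. 305.] 110
changed [425. 316.] 70
changed [441. 333.] 217
changed [412. 328.] 115
```

The slot is back in its locked position, the drawer is shut as at the start, and the tray is empty. One key is gone from its hook and sits in the cup; the remaining image changes come from the arm and its shadow.

```bash
python3 -c "
from bench import env
print(env.finish_job())"
```

```text
the job is handed in; nothing more can be done
None
```

The job is handed in: the first key I tried opened the lock, the cutter, stapler and pin tin (the only sharps on the tray) are in the shut, locked drawer, that key is in the steel cup, and the other two stay on their hooks.

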